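Link up a battery pair and switch the isolator on

ROBOT

A 6-joint arm with a two-finger parallel gripper is mounted at the origin on the work surface. World frame = base frame: x ahead of the robot, y to its left, z up, the work surface at z = 0. Lengths are in m, angles in rad, forces in N, time in s.
With the tool pointing down it reaches from about 0.4 to 0.825 m from the base axis. Payload 7 kg.
Tool frame: the origin (TCP) lies midway between the tips of the shut fingers; the grasp point (between the pads) lies 19 mm behind it (arm.hold_point_z is the distance from the TCP to the grasp point, in m); z points along the fingers, x is the direction in which the jaws open and shut, and the axes are right-handed (so a half turn about z gives the same grasp; the last joint's range is limited). The gripper opens to 88 mm and grips with 3 to 60 N. Pads are 19 mm wide; open, the fingers measure 130 mm over their backs; the gripper's body (78 mm by 193 mm) begins 47 mm behind the grasp point.
Start: joints at [1.519, 0.359, 0.012, 0, -1.224, -0.288], TCP at [0.225, 0.636, 0.227] pointing down, gripper open.
Joint ranges: [-3.07, 3.07], [-1.43, 2.12], [-1.02, 1.25], [-3.03, 1.67], [-3.05, -0], [-3.03, 3.03]. Speed limits (rad/s): [2.39, 2.39, 3.01, 3.14, 3.14, 3.14].

INTERFACE

Orientations are given as [roll, pitch, yaw] about the fixed x, y, z axes, in that order (R = Rz(yaw) Ry(pitch) Rx(roll)).
In Python, from station import readout, viewer, job, arm gives the robot as it stands.
- The arm moves only by the tool apply_moves, never from a script. Its argument "deltas" is text: rows parted by semicolons, each of 4 numbers parted by spaces: the shift along the tool's x, y, z in cm, then the turn about the tool's z in rad. A call has 1 to 10 rows; each row shifts and turns the commanded pose from where the row before left it, along the tool's axes as they then stand; what a row does not reach is not made up. A row lasts 1/8 s, in which the tool goes at most 62.5 mm and 10.7 degrees, less where a joint would pass 70% of its speed; a pose out of reach is approached as far as the arm can. A call is refused whole if a number of a shift passes 6.25 or a number of a turn 0.188, either way. A call with a gripper value outside its range is refused whole. "gripper" is the closure, from -1 (fully open) to 1 (shut), so that 0 is half open, set as the call begins (left out, the last holds). The fingers move at their own pace and stop on an object; "squeeze" is the grip in N (left out, the last holds). Time passes only in rows, so rows that do not move let the fingers close. It gives the time, the measured TCP pose, the force and the opening at its end, in the units of the state.
- readout.get_state(): the state, without advancing time (a new reading comes with each control period).
- viewer.grab_frame(name): name is "scene" or "side" or "wrist"; returns a dict with "image" (384x512x3 uint8, red, green, blue), "camera_matrix" (3x3 intrinsics, pixels), "cam_to_world" (4x4, takes a point from camera to world coordinates). Camera axes: x right, y up, looking along -z (the intrinsics and any distortion apply to the point x, -y, -z); pixel columns grow to the right and rows downward; lengths in m; the calibration is good to about 2 mm. A picture is of the moment at which its call begins. There is no depth.
- job.job_done(): hands the job in, once; it reports no verdict.
Trained networks look in the newest picture that a camera, given by its name, has taken for a name from the list of things; names that differ only in an ending like _2 or _b are one class to them, and where a whole thing is asked for, a point or a joint stands for the part that bears it (a point fixed in the world has none). Each returns a list of dicts, best first, with "conf" (0 to 1); they miss things now and then, are a little off and sometimes report something else, mostly with a low value. They report only what shows in the picture. A call takes as long as a camera call. They do not tell look-alikes from the thing itself.
- viewer.silhouettes(camera, query): "region" (384x512 bool, what is visible of it) and "extent" ([left, top, width, height] in pixels, round what is visible of it).
The state is a dict: "t": time; "q": joint angles; "qd": joint speeds; "joint_efforts": joint torques, N m; "eef_pos": TCP position; "ee_rot": TCP orientation; "force": force on the tool from outside, world axes, zero at the start; "moment": the same for the moment, N m; "width": finger opening in m.
Only numpy, scipy, OpenCV 4.12 (cv2) and the standard library are available. Lean on these libraries where they do the work, as an engineer would, in place of code of your own. Each camera call takes 0.05 s, during which the arm holds its last target.

TASK

Make the battery pair ready and switch it on: first stand the white divider midway between the two black batteries, square with them and centred along their length. Then slide every copper link plate that lies on the bench (three or four) into a way of its own in the grey link block, from the open end, until its hole drops over the pin and it lies flat in its pocket; only when all are home, throw the isolator lever fully over to on. Do not bump the batteries, and leave the jar where it stands.

Things in the scene. Friction and masses are not known exactly. Their poses are not given: they have to be found in the camera images.
- block: (All sizes here in mm.) Grey link block, fixed, 208 (x) by 285 (y), end wall 28 high. Four parallel ways, 68 apart in y, run along its x, open only at the -x end, facing the robot. Flat deck from x = -105 to -3, top 16 above the bench; beyond it, to x = 93, each way sinks to a pocket, floor 10 above the bench. Origin: at bench level, 3 beyond the deck's step into the pockets, midway across its width.
- pin0 (a point): Foot of the fixed brass pin (10 across, 5.5 tall, just under deck level) of the rightmost (-y) way, on its pocket floor 10 above the bench: block x = 30, y = -102; axes as the block's. A plate slid along the deck is carried over the pin and drops 6 into the pocket as its hole comes over the pin and its tail leaves the deck; while gripped it may hang until let go.
- pin1 (a point): Foot of the same kind of pin in the second way from the right: block x = 30, y = -34, z = 10 (mm).
- pin2 (a point): Foot of the same kind of pin in the third way from the right: block x = 30, y = 34, z = 10 (mm).
- pin3 (a point): Foot of the same kind of pin in the leftmost way: block x = 30, y = 102, z = 10 (mm).
- mouth (a point): Middle of the row of mouths, on the deck: block x = -15, y = 0, z = 16 mm (mouths at y = -102, -34, 34, 102). From here inwards a way is 55 wide between walls (rounded noses, radius 6.5, reach out to x = -21), and lips overhang it, undersides 24 and tops 28 above the bench, leaving a 38 slot for the handle: a plate cannot go in from above, only from here.
- linkA: (mm) Loose copper link plate 90 long (x), 50 wide, 5 thick, 0.2 kg, with a 15 hole and an upright black handle 30 (x) by 14 (y), its top 50 above the underside. Origin: hole centre, at the underside, z up. Plate reaches 30 behind the hole (-x) and 60 ahead (+x); handle middle 29 ahead of the hole, on the centre line. Enters a way +x first, hole nearer the trailing edge. None if absent.
- linkB: (mm) Loose copper link plate 90 long (x), 50 wide, 5 thick, 0.2 kg, with a 15 hole and an upright black handle 30 (x) by 14 (y), its top 50 above the underside. Origin: hole centre, at the underside, z up. Plate reaches 30 behind the hole (-x) and 60 ahead (+x); handle middle 29 ahead of the hole, on the centre line. Enters a way +x first, hole nearer the trailing edge. None if absent.
- linkC: (mm) Loose copper link plate 90 long (x), 50 wide, 5 thick, 0.2 kg, with a 15 hole and an upright black handle 30 (x) by 14 (y), its top 50 above the underside. Origin: hole centre, at the underside, z up. Plate reaches 30 behind the hole (-x) and 60 ahead (+x); handle middle 29 ahead of the hole, on the centre line. Enters a way +x first, hole nearer the trailing edge. None if absent.
- linkD: (mm) Loose copper link plate 90 long (x), 50 wide, 5 thick, 0.2 kg, with a 15 hole and an upright black handle 30 (x) by 14 (y), its top 50 above the underside. Origin: hole centre, at the underside, z up. Plate reaches 30 behind the hole (-x) and 60 ahead (+x); handle middle 29 ahead of the hole, on the centre line. Enters a way +x first, hole nearer the trailing edge. None if absent.
- divider: (mm) the insulating divider: an upright white panel 100 long (x), 10 thick (y), standing on a dark steel foot 110 (x) by 70 (y) by 12 thick; the panel's top edge is 130 above the bench. Origin: centre of the foot's underside, z up. Loose, 0.5 kg; a half turn looks the same.
- batteryR: (mm) the right-hand black battery, fixed: 151 long (x), 65 wide (y), 94 high. Origin: centre of its underside.
- batteryL: (mm) the left-hand battery, same size, fixed, parallel to the right-hand one: its centre lies 205 from that one along +y, so the gap between the two is 140 wide.
- isolator_base: (mm) grey block of the isolator, fixed: 70 (x) by 50 (y) by 25 high, left of the jar on the robot's right. Origin: centre of its underside. The lever's pivot runs along its y, 22 above the bench.
- isolator_tip (a point): (mm) centre of the black ball (diameter 26) at the end of the isolator's 10 thick steel lever, 80 from the pivot; it moves with the lever. Off, it is leaning towards the robot, 38 in front (-x) of the pivot and about 92 above the bench; on, it is 38 beyond it (+x).
- isolator (a joint): isolator lever angle: 0 off (leaning to the base's -x), 1.0 fully on (leaning to +x, the stop). Light friction, stays where it is left.
- jar: small closed jar, 52 mm across, 60 high, on the robot's right. A bystander to be left alone; origin at the underside.
There are look-alikes about, which are no part of the job. Leave any turquoise look-alike of the batteryR alone. What is shaped like the divider but green is not meant.

How it is judged:
By the outcome, as a careful person would: the job done as asked, in the order asked, and still so for the second after the job is handed in, with the robot touching nothing.
Of linkA, linkB, linkC, linkD only 3 to 4 are there at a start; the rules pass over those that are not, and their reading is None.
At some moment in a run one of linkA, linkB, linkC, linkD, divider may be knocked a few centimetres aside while the robot is not near it.
Once in a run the grip may slacken for a moment while it holds something.
It also fails if it takes over 210 s, if anything falls off the work surface, if the arm or the gripper's body presses on something with over 40 N, if the wrist force passes 120 N, or if a joint passes its speed limit or range.

## Working session

There is one attempt and no reset: what is moved stays moved. The work goes in short steps, Python scripts to look and compute and a tool call to move; the robot and the scene stay as the last step left them, time stands still between calls to the robot, and variables do not carry over. Pictures are saved under pics/ and viewed, and the job is handed in when it is done.

Besides the shell and the picture viewer there is one more tool, called after ">>>" by a JSON object that holds its "api" and its "payload", one argument or row to a line. apply_moves: Moves the arm, as the interface text tells. Its arguments: {"type":"object","properties":{"deltas":{"type":"string"},"gripper":{"type":"number"},"squeeze":{"type":"number"}},"required":["deltas"]}

```bash
mkdir -p pics; ls; cat > h.py <<'E'
import sys; sys.path.insert(0,'.')
import numpy as np, cv2
from station import readout, viewer, job, arm
def grab(name,fn,scale=1.5):
    f=viewer.grab_frame(name)
    im=cv2.cvtColor(f['image'],cv2.COLOR_RGB2BGR)
    if scale!=1: im=cv2.resize(im,None,fx=scale,fy=scale,interpolation=cv2.INTER_CUBIC)
    cv2.imwrite('pics/'+fn,im); return f
def ray(f,u,v):
    K=f['camera_matrix'];T=f['cam_to_world']
    d=np.linalg.inv(K)@np.array([u,v,1.]); d=np.array([d[0],-d[1],-d[2]])
    return T[:3,3],T[:3,:3]@d
def at(f,u,v,z):
    o,d=ray(f,u,v); return o+d*(z-o[2])/d[2]
def proj(f,P):
    K=f['camera_matrix'];T=f['cam_to_world']
    P=np.atleast_2d(P); c=(P-T[:3,3])@T[:3,:3]; c=c*np.array([1,-1,-1]); p=c@K.T
    return p[:,:2]/p[:,2:]
def tri(obs):
    A=np.zeros((3,3));b=np.zeros(3)
    for f,u,v in obs:
        o,d=ray(f,u,v); d=d/np.linalg.norm(d); M=np.eye(3)-np.outer(d,d); A+=M;b+=M@o
    return np.linalg.solve(A,b)
E
python3 - <<'E'
from h import *
np.set_printoptions(precision=4,suppress=True)
for n in ['scene','side','wrist']:
    f=grab(n,n+'0.png'); print(n,f['cam_to_world'],f['camera_matrix'],[k for k in f])
print(readout.get_state(), arm.hold_point_z,[a for a in dir(arm) if a[0]!='_'])
E
```

```text
pics
scene [[-0.4395 -0.7795  0.4463  0.974 ]
 [ 0.8982 -0.3832  0.2153  0.2333]
 [ 0.0033  0.4955  0.8686  0.9737]
 [ 0.      0.      0.      1.    ]] [[360.4007   0.     256.8572]
 [  0.     360.4007 190.3787]
 [  0.       0.       1.    ]] ['image', 'camera_matrix', 'cam_to_world']
side [[ 0.9368  0.2169 -0.2746  0.2268]
 [-0.3498  0.5568 -0.7534 -0.8092]
 [-0.0105  0.8018  0.5975  0.7188]
 [ 0.      0.      0.      1.    ]] [[403.4278   0.     255.4618]
 [  0.     403.4278 192.4459]
 [  0.       0.       1.    ]] ['image', 'camera_matrix', 'cam_to_world']
wrist [[-0.3339  0.8972  0.2891  0.3038]
 [-0.9426 -0.318  -0.1016  0.6089]
 [ 0.0008 -0.3064  0.9519  0.3842]
 [ 0.      0.      0.      1.    ]] [[324.9915   0.     259.7157]
 [  0.     324.9915 187.6215]
 [  0.       0.       1.    ]] ['image', 'camera_matrix', 'cam_to_world']
{'t': 0.15, 'q': array([ 1.5191,  0.3592,  0.0113, -0.0003, -1.2241, -0.2881]), 'qd': array([-0.0007, -0.0027,  0.0011,  0.0028, -0.001 ,  0.0003]), 'joint_efforts': array([ -0.001 , -58.3273,  29.3291,   7.0011,   0.0088,  -0.0001]), 'eef_pos': array([0.2249, 0.636 , 0.2259]), 'ee_rot': array([-3.1415, -0.0013, -1.9107]), 'force': array([-0.7134, -0.1887,  0.0761]), 'moment': array([ 0.0104,  0.0087, -0.0085]), 'width': 0.08787957414436429} 0.0188 ['Unreachable', 'hold_point_z']
```

View pics/scene0.png

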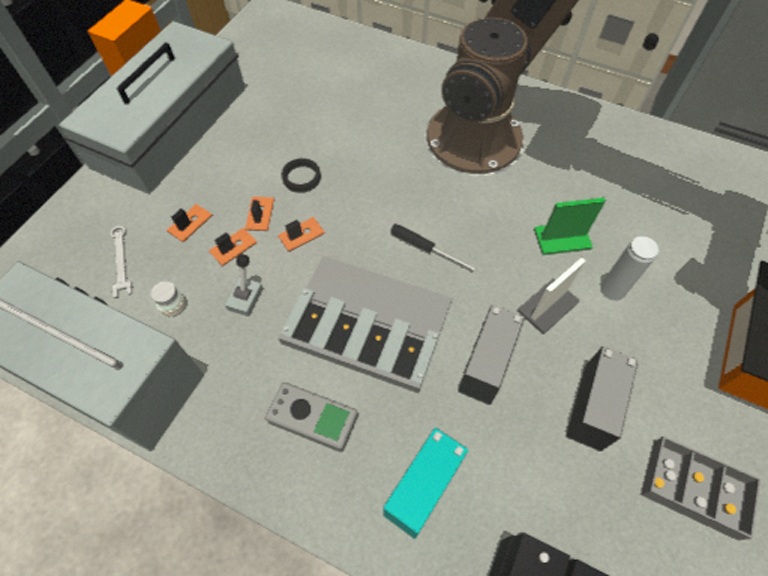

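View pics/side0.png

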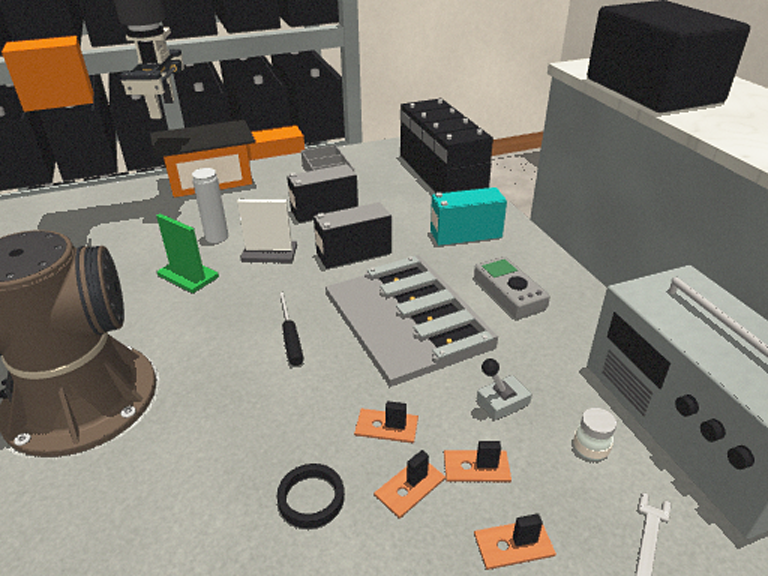

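View pics/wrist0.png

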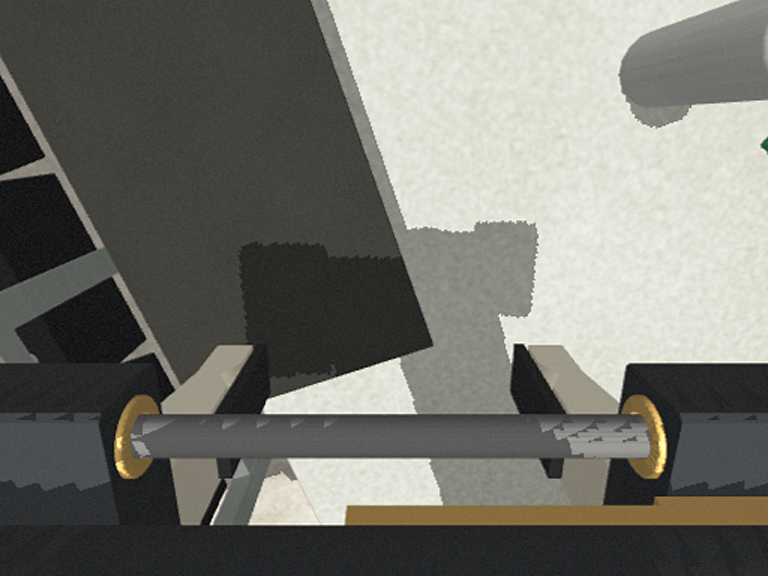

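```bash
python3 - <<'E'
from h import *
np.set_printoptions(precision=3,suppress=True)
import pickle
out={}
for n in ['scene','side']:
    f=viewer.grab_frame(n); out[n]=f
    im=cv2.cvtColor(f['image'],cv2.COLOR_RGB2BGR)
    for q in ['block','linkA','divider','batteryR','batteryL','isolator_base','isolator_tip','isolator','jar']:
        r=viewer.silhouettes(n,q); out[n,q]=r
        for k,d in enumerate(r):
            print(n,q,k,round(d['conf'],2),d['extent'],d['region'].sum())
pickle.dump(out,open('sil.pkl','wb'))
E
```

```text
scene block 0 0.61 [184.9, 171.4, 116.9, 91.4] 6439
scene block 1 0.23 [163.8, 130.1, 19.8, 26.6] 365
scene linkA 0 0.95 [136.9, 151.8, 32.6, 24.3] 429
scene divider 0 0.69 [343.3, 178.9, 42.1, 43.5] 914
scene batteryR 0 0.75 [255.1, 285.5, 56.5, 71.0] 1969
scene batteryR 1 0.67 [302.2, 200.7, 47.9, 70.2] 1603
scene batteryL 0 0.87 [376.2, 231.4, 47.9, 72.3] 2241
scene isolator_base 0 0.66 [150.5, 167.2, 21.8, 46.3] 525
scene isolator_base 1 0.21 [139.1, 152.9, 30.4, 24.4] 414
scene isolator_tip 0 0.52 [154.3, 167.2, 9.8, 27.9] 93
scene isolator 0 0.53 [155.0, 171.9, 13.0, 23.2] 106
scene isolator 1 0.49 [164.4, 132.6, 16.9, 22.1] 345
scene jar 0 0.95 [100.7, 188.8, 22.2, 22.0] 362
side block 0 0.6 [216.8, 171.1, 115.5, 84.3] 5757
side linkA 0 0.87 [296.7, 293.8, 41.9, 27.4] 1030
side divider 0 0.86 [160.4, 130.4, 36.2, 46.7] 1419
side divider 1 0.78 [102.8, 144.1, 40.3, 51.5] 1181
side batteryR 0 0.85 [289.4, 123.4, 47.6, 43.5] 1670
side batteryR 1 0.75 [234.7, 265.3, 41.9, 29.6] 790
side batteryR 2 0.58 [210.2, 133.3, 51.4, 45.9] 1697
side batteryL 0 0.78 [192.7, 108.5, 44.8, 38.7] 1344
side isolator_base 0 0.85 [319.7, 242.3, 32.2, 35.6] 798
side isolator_tip 0 0.59 [321.8, 240.4, 13.9, 20.6] 159
side isolator 0 0.52 [319.8, 240.4, 13.8, 18.3] 152
side jar 0 0.93 [380.2, 271.0, 29.0, 37.0] 800
```

```bash
cat > fit.py <<'E'
from h import *
from scipy.optimize import minimize
def box(x0,x1,y0,y1,z0,z1): return np.array([[x,y,z] for x in(x0,x1) for y in(y0,y1) for z in(z0,z1)])/1000.
M={'plate':[box(-30,60,-25,25,0,5)],'handle':[box(14,44,-7,7,5,50)],
'block':[box(-105,-3,-142.5,142.5,0,16),box(-21,103,-142.5,142.5,0,26)],
'divider':[box(-55,55,-35,35,0,12),box(-50,50,-5,5,12,130)],
'battery':[box(-75.5,75.5,-32.5,32.5,0,94)],
'iso':[box(-35,35,-25,25,0,25)],}
def world(P,p):
    x,y,a=p[:3]; z=p[3] if len(p)>3 else 0
    c,s=np.cos(a),np.sin(a)
    return P@np.array([[c,s,0],[-s,c,0],[0,0,1]])+[x,y,z]
S=4
def mask(f,parts,p,crop):
    x0,y0,w,h=crop
    m=np.zeros((h*S,w*S),np.uint8)
    for P in parts:
        q=(proj(f,world(P,p))-[x0,y0]+0.5)*S-0.5
        cv2.fillConvexPoly(m,np.round(cv2.convexHull(q.astype(np.float32))*16).astype(np.int32),1,shift=4)
    return m
def hole(f,p,crop,z=5):
    a=np.linspace(0,2*np.pi,24)
    return mask(f,[np.c_[7.5*np.cos(a),7.5*np.sin(a),0*a+z]/1000],p,crop)
def soft(m,w,h): return cv2.resize(m.astype(np.float32),(w,h),interpolation=cv2.INTER_AREA)
def linkmodel(f,p,crop):
    m=mask(f,M['plate'],p,crop); m[mask(f,M['handle'],p,crop)>0]=0; m[hole(f,p,crop)>0]=0
    return m
def crop_of(reg,pad=12):
    ys,xs=np.where(reg); x0=max(xs.min()-pad,0);y0=max(ys.min()-pad,0)
    return (x0,y0,min(xs.max()+pad,511)-x0+1,min(ys.max()+pad,383)-y0+1)
def cost(p,obs,model):
    c=0
    for f,reg,crop in obs:
        x0,y0,w,h=crop
        m=soft(model(f,p,crop),w,h); t=reg[y0:y0+h,x0:x0+w].astype(np.float32)
        c+=np.abs(m-t).sum()/max(t.sum(),1)
    return c
def fit(obs,model,p0,step=(.01,.01,.15),restarts=2):
    obs=[(f,r,crop_of(r)) for f,r in obs]; p=np.array(p0,float)
    for k in range(restarts):
        st=np.array(step)/(2**k)
        sx=np.vstack([p]+[p+np.eye(len(p))[i]*st[i] for i in range(len(p))])
        r=minimize(cost,p,(obs,model),'Nelder-Mead',options=dict(initial_simplex=sx,xatol=1e-5,fatol=1e-5,maxiter=250)); p=r.x
    return p,r.fun
def union(name): return lambda f,p,crop: mask(f,M[name],p,crop)
def orange(f):
    h=cv2.cvtColor(f['image'],cv2.COLOR_RGB2HSV); H,Sa,V=h[...,0],h[...,1],h[...,2]
    return (((H<14)|(H>174))&(Sa>110)&(V>90))
def draw(f,items,fn,crop=None,scale=1.5,hl=True):
    im=cv2.cvtColor(f['image'],cv2.COLOR_RGB2BGR); im=cv2.resize(im,None,fx=scale,fy=scale,interpolation=cv2.INTER_CUBIC)
    for parts,p in items:
        for P in parts:
            q=(proj(f,world(P,p))+.5)*scale-.5
            for i in range(8):
                for j in range(i):
                    if bin(i^j).count('1')==1: cv2.line(im,*[tuple(int(v) for v in np.round(q[k]*16)) for k in(i,j)],(255,0,255),1,cv2.LINE_AA,4)
    if crop: x0,y0,w,h=[int(v*scale) for v in crop]; im=im[y0:y0+h,x0:x0+w]
    cv2.imwrite('pics/'+fn,im)
E
cat > links.py <<'E'
from fit import *
def cands(f,zoff=0,amin=120):
    m=orange(f).astype(np.uint8); n,l,s,c=cv2.connectedComponentsWithStats(m)
    return [(l==i,c[i],s[i]) for i in range(1,n) if amin<s[i,4]<2500]
E
python3 - <<'E'
from links import *
import pickle
np.set_printoptions(precision=4,suppress=True)
o=pickle.load(open('sil.pkl','rb'))
for n in ['scene','side']:
    for r,c,s in cands(o[n]): print(n,c,s,at(o[n],*c,.003))
g=lambda n,q,k:o[n,q][k]['region']
F=o['scene'];G=o['side']
for nm,obs,mod in [('block',[(F,g('scene','block',0)),(G,g('side','block',0))],'block'),
 ('divider',[(F,g('scene','divider',0)),(G,g('side','divider',0))],'divider'),
 ('batR',[(F,g('scene','batteryR',1)),(G,g('side','batteryR',2))],'battery'),
 ('batL',[(F,g('scene','batteryL',0)),(G,g('side','batteryL',0))],'battery')]:
    best=None
    ys,xs=np.where(obs[0][1]); c0=at(F,xs.mean(),ys.mean(),.03)
    for a in np.arange(-1.5,1.6,.5):
        r=fit(obs,union(mod),[c0[0],c0[1],a],restarts=1)
        if best is None or r[1]<best[1]: best=r
    best=fit(obs,union(mod),best[0])
    print(nm,best)
E
```

```text
scene [163.83   154.1993] [139 131  44  46 547] [ 0.4871 -0.3417  0.003 ]
scene [126.583  148.3506] [111 136  30  25 271] [ 0.5217 -0.4656  0.003 ]
scene [201.2344 156.0476] [186 145  30  22 273] [ 0.4393 -0.2277  0.003 ]
side [32.6581 50.9624] [   1   26   61   49 1278] [-0.1574  1.8236  0.003 ]
side [156.0973 105.9452] [109  87  94  45 730] [0.3798 0.8138 0.003 ]
side [344.3974  95.2724] [328  88  34  16 312] [1.1657 0.6174 0.003 ]
side [256.2202 284.2185] [236 272  43  23 563] [ 0.4352 -0.2345  0.003 ]
side [293.1246 319.1902] [ 249  300   92   45 1388] [ 0.4743 -0.3497  0.003 ]
side [340.1179 364.405 ] [316 349  55  31 916] [ 0.5148 -0.4726  0.003 ]
block (array([ 0.5654, -0.0045,  0.0955]), np.float64(0.03928416222333908))
divider (array([ 0.372 ,  0.3079, -0.3899]), np.float64(0.12862485647201538))
batR (array([0.543 , 0.2404, 3.1836]), np.float64(0.12538562715053558))
batL (array([0.5353, 0.4457, 0.0197]), np.float64(0.132623553276062))
```

```bash
cat >> links.py <<'E'
def pairmodel(f,p,crop):
    k=len(p)//3; m=None
    H=None
    for i in range(k):
        q=p[3*i:3*i+3]; a=linkmodel(f,q,crop); m=a if m is None else m|a
        h=mask(f,M['handle'],q,crop); H=h if H is None else H|h
    m[H>0]=0
    return m
E
python3 - <<'E'
from links import *
import pickle
np.set_printoptions(precision=4,suppress=True)
o=pickle.load(open('sil.pkl','rb'))
F=o['scene'];G=o['side']
cf=cands(F); cg=cands(G)
res=[]
for a,b in [(1,5),(2,3)]:
    obs=[(F,cf[a][0]),(G,cg[b][0])]; c=(at(F,*cf[a][1],.003)+at(G,*cg[b][1],.003))/2
    best=None
    for t in np.arange(-3,3.1,.5):
        p=[c[0]-.015*np.cos(t),c[1]-.015*np.sin(t),t]
        r=fit(obs,linkmodel,p,restarts=1)
        if best is None or r[1]<best[1]: best=r
    best=fit(obs,linkmodel,best[0]); print(best); res.append(best[0])
obs=[(F,cf[0][0]),(G,cg[4][0])]
best=None
c1=at(G,410/1.5,485/1.5,.004);c2=at(G,477/1.5,465/1.5,.004); print(c1,c2)
for t1 in [.2,.6,1.]:
  for t2 in [-.4,0]:
    p=[c1[0]-.015*np.cos(t1),c1[1]-.015*np.sin(t1),t1,c2[0]-.015*np.cos(t2),c2[1]-.015*np.sin(t2),t2]
    r=fit(obs,pairmodel,p,step=(.01,.01,.15)*2,restarts=2)
    print(r[1])
    if best is None or r[1]<best[1]: best=r
best=fit(obs,pairmodel,best[0],step=(.005,.005,.1)*2,restarts=3)
print(best); res+= [best[0][:3],best[0][3:]]
BF=o['scene','batteryR'][1]['region']|o['scene','batteryL'][0]['region']
BG=o['side','batteryR'][2]['region']|o['side','batteryL'][0]['region']
M['pair']=[M['battery'][0]+[0,.1025,0],M['battery'][0]-[0,.1025,0]]
bp=fit([(F,BF),(G,BG)],union('pair'),[.539,.343,.03]);print('pair',bp)
blk=[.5654,-.0045,.0955]
div=fit([(F,o['scene','divider'][0]['region']),(G,o['side','divider'][0]['region'])],union('divider'),[.372,.308,-.39]);print(div)
iso=fit([(F,o['scene','isolator_base'][0]['region']),(G,o['side','isolator_base'][0]['region'])],lambda f,p,crop: mask(f,M['iso'],p,crop),[.6,-.25,0]);print(iso)
items=[(M['plate']+M['handle'],r) for r in res]+[(M['pair'],bp[0]),(M['block'],blk),(M['divider'],div[0]),(M['iso'],iso[0])]
draw(F,items,'ov1.png'); draw(G,items,'ov2.png')
draw(F,items,'ov3.png',(60,110,200,150),4); draw(F,items,'ov4.png',(280,100,180,150),4);draw(G,items,'ov5.png',(230,240,180,140),4);draw(G,items,'ov6.png',(140,90,200,150),4);
E
```

```text
(array([ 0.5067, -0.4665, -0.1646]), np.float64(0.28096598386764526))
(array([ 0.4261, -0.2243, -0.5398]), np.float64(0.28961071372032166))
[ 0.4315 -0.3449  0.004 ] [ 0.533  -0.3483  0.004 ]
0.2894395589828491
0.28810054063796997
0.2898217737674713
0.28885534405708313
0.2915216088294983
0.290995329618454
(array([ 0.4171, -0.3491,  0.4006,  0.5181, -0.3411, -0.3766]), np.float64(0.28805553913116455))
pair (array([0.5388, 0.3431, 0.032 ]), np.float64(0.09549310803413391))
(array([ 0.3719,  0.3079, -0.38  ]), np.float64(0.12976057827472687))
(array([ 0.6282, -0.2525,  0.1604]), np.float64(0.5209993720054626))
```

```bash
cd pics; python3 -c "
import cv2
for i in '3456':print(cv2.imread(f'ov{i}.png').shape)"
```

```text
(600, 800, 3)
(600, 720, 3)
(560, 720, 3)
(600, 800, 3)
```

View pics/ov3.png

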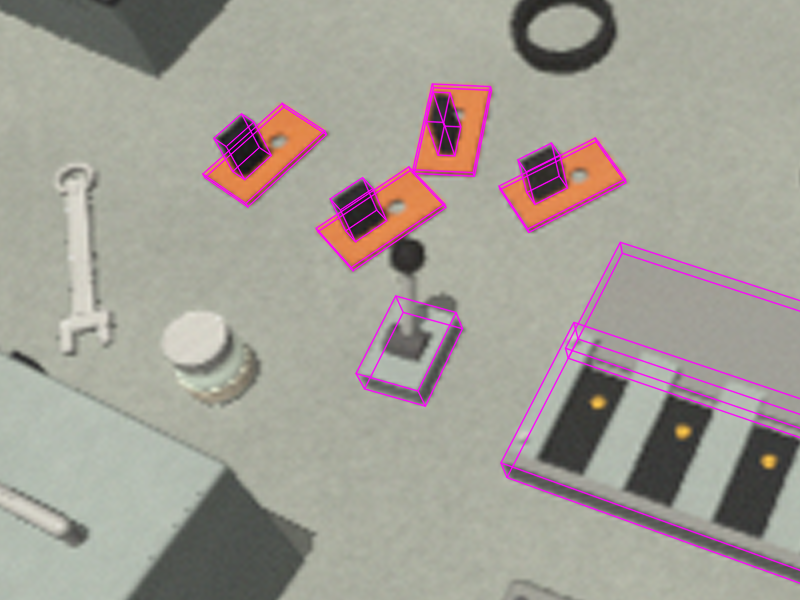

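View pics/ov4.png

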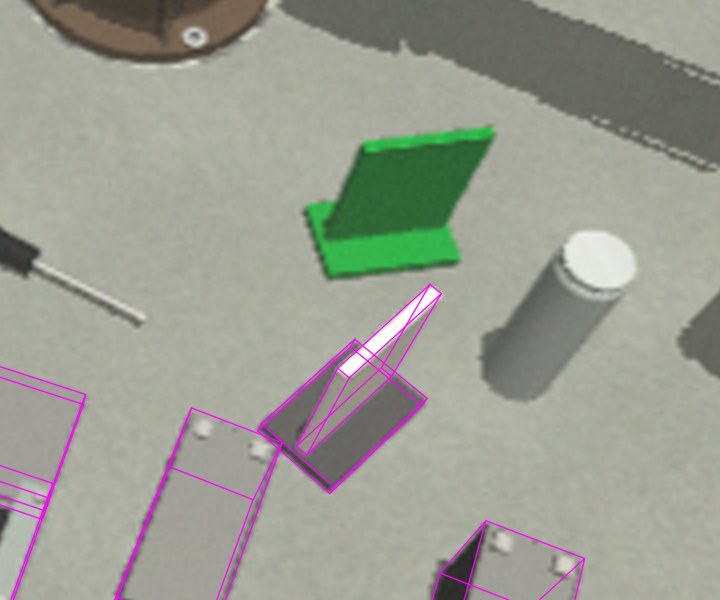

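View pics/ov5.png

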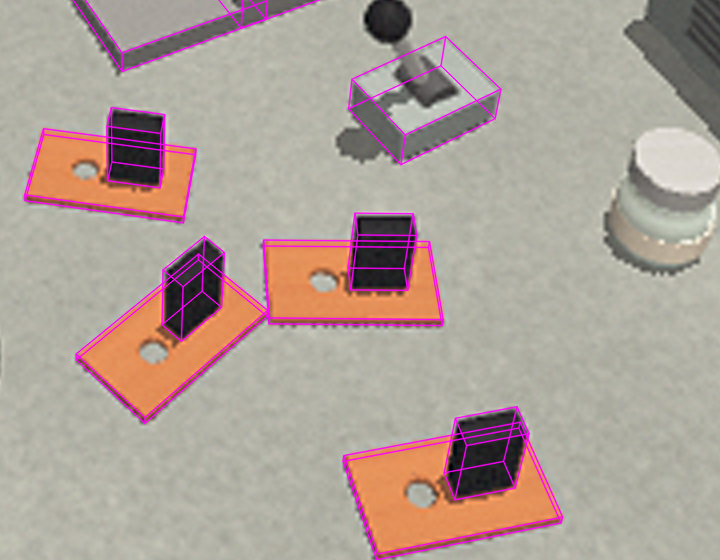

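View pics/ov6.png

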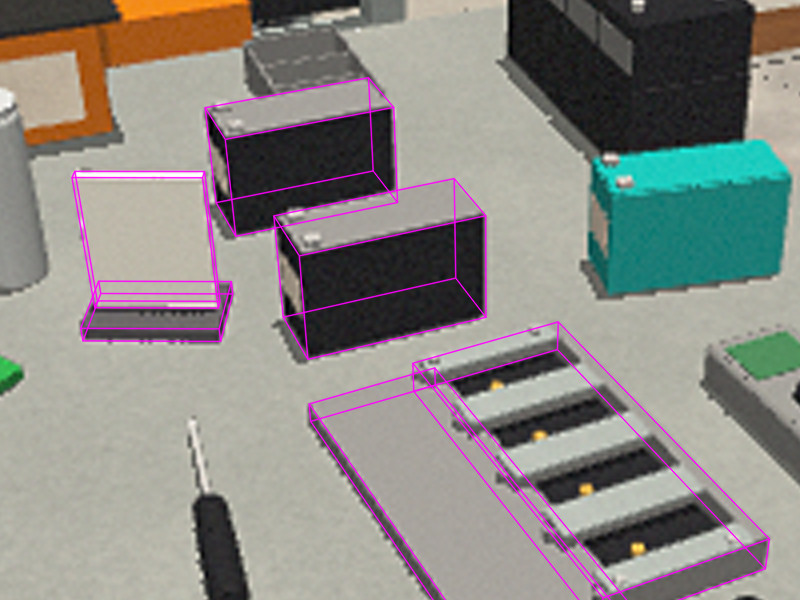

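```bash
cat > plan.py <<'E'
from fit import *
def to(x,y,z,yaw=None,wrap=True):
    s=readout.get_state(); p=s['eef_pos']; w=s['ee_rot'][2]
    d=np.array([x,y,z])-p
    c,sn=np.cos(w),np.sin(w)
    t=[d[0]*c+d[1]*sn, d[0]*sn-d[1]*c, -d[2]]
    print('tool cm',np.round(np.array(t)*100,2), 'turn', None if yaw is None else round(-((yaw-w+np.pi)%(2*np.pi)-np.pi),4),'| yaw',round(w,4),'pos',np.round(p,4),'q6',round(s['q'][5],3),'rp',np.round(s['ee_rot'][:2],4),'t',s['t'])
E
python3 - <<'E'
from plan import *
import pickle
o=pickle.load(open('sil.pkl','rb'))
P={}
for n in ['scene','side']:
    f=o[n]; h=cv2.cvtColor(f['image'],cv2.COLOR_RGB2HSV)
    m=((h[...,0]>14)&(h[...,0]<30)&(h[...,1]>120)&(h[...,2]>120)).astype(np.uint8)
    k,l,s,c=cv2.connectedComponentsWithStats(m)
    pr=proj(f,[world(np.array([.03,y,.0145]),[.5654,-.0045,.0955]) for y in(-.102,-.034,.034,.102)])if 0 else np.array([proj(f,world(np.array([[.03,y,.0145]]),[.5654,-.0045,.0955]))[0] for y in(-.102,-.034,.034,.102)])
    print(n,pr.round(1).tolist())
    for q in pr:
        d=np.hypot(*(c[1:]-q).T); j=d.argmin()+1; print(c[j],s[j,4]); P.setdefault(n,[]).append(c[j])
X=[tri([(o['scene'],*a),(o['side'],*b)]) for a,b in zip(P['scene'],P['side'])]; X=np.array(X); print(X)
d=X[3]-X[0]; print(np.linalg.norm(d[:2]),np.arctan2(-d[0],d[1]),X.mean(0))
a=np.arctan2(-d[0],d[1]); print('origin',X.mean(0)[:2]-.03*np.array([np.cos(a),np.sin(a)]))
to(.372,.308,.226,-.38-np.pi/2)
E
```

```text
scene [[208.6, 210.2], [229.8, 217.5], [251.4, 225.0], [273.5, 232.6]]
[209.2 210. ] 10
[230.45454545 217.36363636] 11
[251.63636364 224.90909091] 11
[273.61538462 232.61538462] 13
side [[299.3, 226.7], [286.5, 211.9], [274.7, 198.4], [264.0, 186.0]]
[298.875 226.875] 8
[285.875 211.875] 8
[274.16666667 198.33333333] 6
[263.5 185.5] 4
[[ 0.60384411 -0.102429    0.01365068]
 [ 0.59723241 -0.03409476  0.01397498]
 [ 0.59103062  0.03296372  0.01431225]
 [ 0.58507208  0.10074324  0.01560663]]
0.20403761163140202 0.09213310200010486 [ 0.5942948  -0.0007042   0.01438614]
origin [ 0.56442204 -0.00346428]
tool cm [ 26.06 -24.8    0.06] turn 0.0402 | yaw -1.9106 pos [0.225  0.6364 0.2266] q6 -0.288 rp [-3.1416 -0.    ] t 1.15
```

>>> {"api": "apply_moves", "payload": {
  "deltas": "3.72 -3.54 0 0; 3.72 -3.54 0 0; 3.72 -3.54 0 0; 3.72 -3.54 0 0; 3.72 -3.54 0 0; 3.72 -3.54 0 0; 3.72 -3.54 0 0; 0 0 0 0.04; 0 0 0 0; 0 0 0 0",
  "gripper": 0
}}

```text
t: 2.4
eef_pos: [0.3717, 0.3087, 0.2266]
ee_rot: [3.142, 0.0, -1.949]
force: [0.4, -0.2, 0.4]
width: 0.0439
```

```bash
python3 - <<'E'
from plan import *
import pickle
f=viewer.grab_frame('wrist'); D=[.3719,.3079,-.38]
draw(f,[(M['divider'],D)],'w1.png')
F=viewer.grab_frame('scene');r=viewer.silhouettes('scene','divider')[0]
G=viewer.grab_frame('side');s=viewer.silhouettes('side','divider')
print(r['extent'],[x['extent'] for x in s])
to(.372,.308,.2,-.38-np.pi/2)
E
```

```text
[353.1, 142.0, 41.0, 26.1] [[104.1, 143.4, 41.6, 53.7], [237.8, 267.7, 38.6, 25.0], [157.6, 134.2, 39.9, 41.7]]
tool cm [ 0.05 -0.06  2.64] turn 0.0012 | yaw -1.9496 pos [0.3716 0.3087 0.2264] q6 0.091 rp [-3.1416e+00 -3.0000e-04] t 2.65
```

View pics/w1.png

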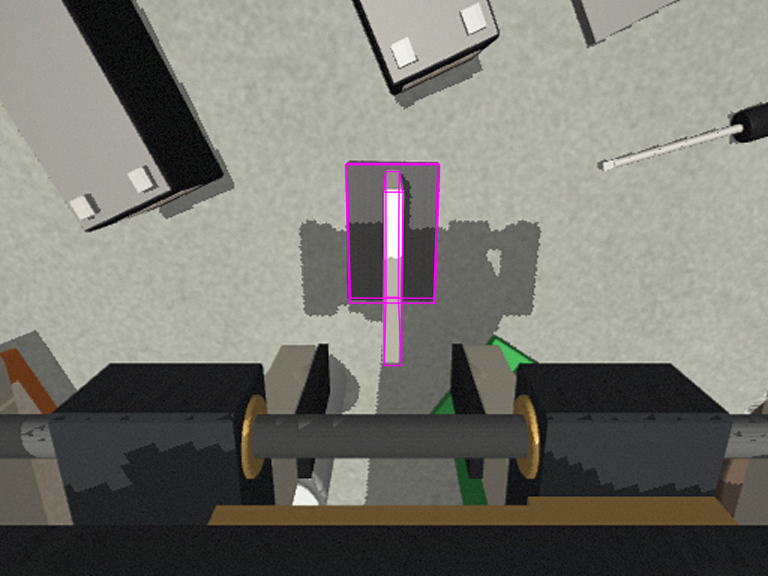

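>>> {"api": "apply_moves", "payload": {
  "deltas": "0.05 -0.06 4 0; 0 0 4 0; 0 0 3.5 0; 0 0 1.8 0; 0 0 0 0"
}}

```text
t: 3.28
eef_pos: [0.3716, 0.3069, 0.0923]
ee_rot: [3.141, -0.003, -1.95]
force: [-0.3, 0.3, 1.2]
width: 0.0437
```

>>> {"api": "apply_moves", "payload": {
  "deltas": "0 0 0 0; 0 0 0 0; 0 0 0 0; 0 0 0 0; 0 0 0 0; 0 0 0 0",
  "gripper": 1,
  "squeeze": 30
}}

```text
t: 4.03
eef_pos: [0.3723, 0.3076, 0.0939]
ee_rot: [-3.141, 0.0, -1.951]
force: [-2.5, -1.6, 5.6]
width: 0.0099
```

>>> {"api": "apply_moves", "payload": {
  "deltas": "0 0 -2 0; 0 0 -4 0; 0 0 -4 0; 0 0 -3 0; 0 0 0 0; 0 0 0 0"
}}

```text
t: 4.78
eef_pos: [0.3712, 0.3066, 0.2215]
ee_rot: [3.14, -0.003, -1.951]
force: [-0.5, -0.1, -6.0]
width: 0.0098
```

```bash
python3 - <<'E'
from plan import *
grab('wrist','w2.png'); grab('side','s2.png')
B=[.5388,.3431,.032]
to(B[0],B[1],.225,B[2]-np.pi/2)
E
```

```text
tool cm [ -9.6  -14.19  -0.35] turn -0.4121 | yaw -1.9509 pos [0.3714 0.3066 0.2215] q6 0.092 rp [ 3.1406 -0.0035] t 4.875
```

View pics/s2.png

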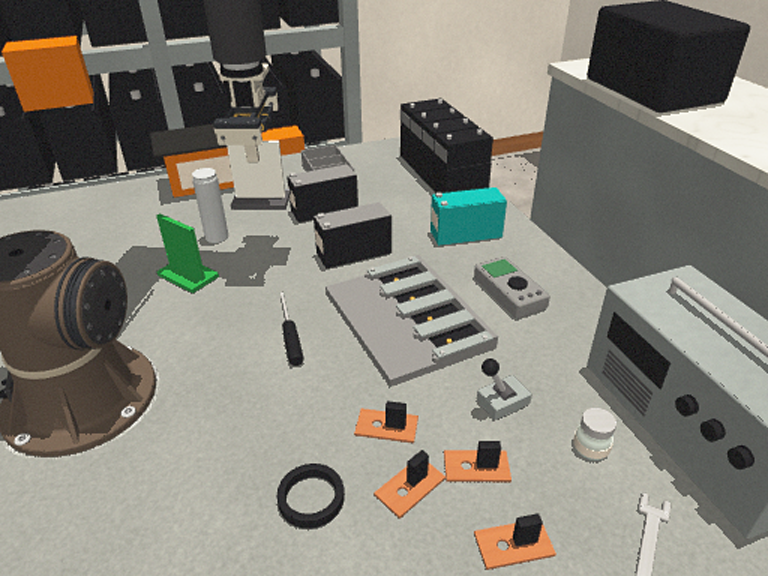

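>>> {"api": "apply_moves", "payload": {
  "deltas": "-2.4 -3.55 0 0; -2.4 -3.55 0 0; -2.4 -3.55 0 0; -2.4 -3.54 0 0; 0 0 0 -0.14; 0 0 0 -0.14; 0 0 0 -0.132; 0 0 0 0; 0 0 0 0; 0 0 0 0"
}}

```text
t: 6.12
eef_pos: [0.5395, 0.3441, 0.2232]
ee_rot: [3.141, -0.0, -1.54]
force: [0.1, 0.4, -6.0]
width: 0.01
```

```bash
python3 - <<'E'
from plan import *
f=grab('wrist','w3.png'); F=viewer.grab_frame('scene');G=viewer.grab_frame('side')
np.set_printoptions(precision=4,suppress=True)
B=[.5388,.3431,.032]
to(B[0],B[1],.225,B[2]-np.pi/2)
M['pair']=[M['battery'][0]+[0,.1025,0],M['battery'][0]-[0,.1025,0]]
s=readout.get_state();p=s['eef_pos']
D=[p[0],p[1],s['ee_rot'][2]+np.pi/2,p[2]-.094]
it=[(M['pair'],B),(M['divider'],D)]
draw(f,it,'w3.png'); draw(F,it,'f3.png',(280,90,180,180),4);draw(G,it,'g3.png',(140,60,200,150),4)
E
```

```text
tool cm [ 0.1   0.07 -0.15] turn -0.0005 | yaw -1.5393 pos [0.5395 0.3441 0.2235] q6 0.73 rp [ 3.1415 -0.    ] t 6.275
```

View pics/w3.png

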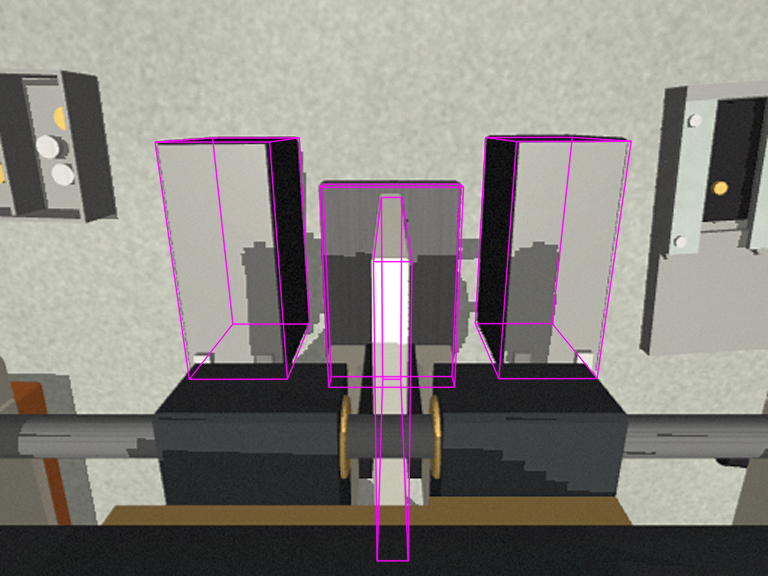

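View pics/g3.png

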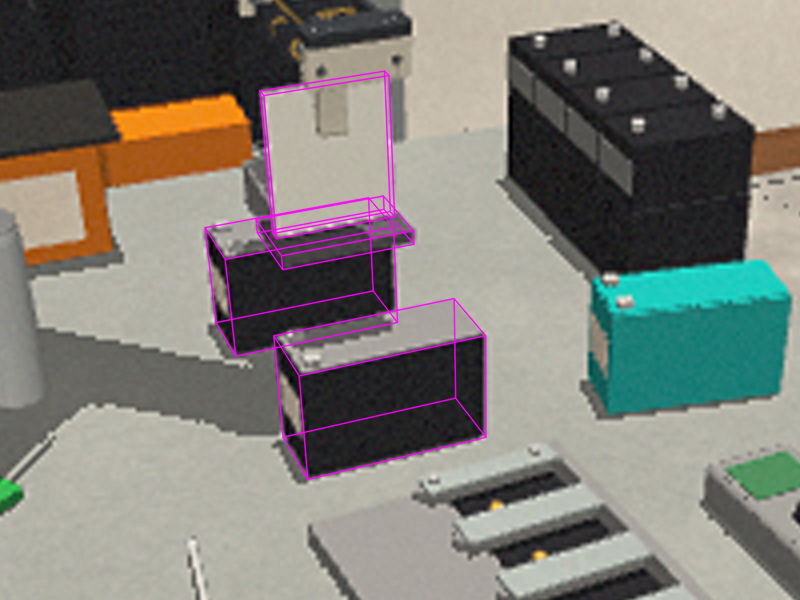

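>>> {"api": "apply_moves", "payload": {
  "deltas": "0.1 0.07 4 0; 0 0 4 0; 0 0 3 0; 0 0 1 0; 0 0 0.6 0; 0 0 0.2 0; 0 0 0 0; 0 0 0 0"
}}

```text
t: 7.28
eef_pos: [0.5392, 0.3434, 0.0965]
ee_rot: [-3.141, 0.001, -1.539]
force: [0.6, 0.2, -6.2]
width: 0.0098
```

>>> {"api": "apply_moves", "payload": {
  "deltas": "0 0 0.15 0; 0 0 0.1 0; 0 0 0 0; 0 0 0 0"
}}

```text
t: 7.78
eef_pos: [0.5397, 0.3435, 0.0943]
ee_rot: [-3.14, 0.001, -1.538]
force: [1.1, -2.3, 6.2]
width: 0.0098
```

>>> {"api": "apply_moves", "payload": {
  "deltas": "0 0 0 0; 0 0 0 0; 0 0 0 0; 0 0 0 0",
  "gripper": 0.3
}}

```text
t: 8.28
eef_pos: [0.5388, 0.3432, 0.0929]
ee_rot: [3.141, -0.0, -1.539]
force: [-0.2, 0.3, 0.7]
width: 0.0304
```

>>> {"api": "apply_moves", "payload": {
  "deltas": "0 0 -2 0; 0 0 -5 0; 0 0 -6 0; 0 0 -3 0; 0 0 0 0; 0 0 0 0"
}}

```text
t: 9.02
eef_pos: [0.5384, 0.3429, 0.2523]
ee_rot: [3.141, -0.0, -1.539]
force: [-0.1, -0.6, -1.2]
width: 0.0306
```

```bash
cat > chk.py <<'E'
from links import *
np.set_printoptions(precision=4,suppress=True)
M['pair']=[M['battery'][0]+[0,.1025,0],M['battery'][0]-[0,.1025,0]]
B=[.5388,.3431,.032]; BLK=[.565,-.004,.094]; ISO=[.6282,-.2525,.1604]
E
python3 - <<'E'
from chk import *
from plan import to
f=viewer.grab_frame('wrist')
r=[x for x in viewer.silhouettes('wrist','divider')]; print([(x['conf'],x['extent']) for x in r])
F=viewer.grab_frame('scene');G=viewer.grab_frame('side')
a=viewer.silhouettes('scene','divider');b=viewer.silhouettes('side','divider')
print([x['extent'] for x in a],[x['extent'] for x in b])
D=[.5395,.3434,.032]
draw(f,[(M['pair'],B),(M['divider'],D)],'w4.png')
to(.5,-.3,.23)
E
```

```text
[(0.83, [232.8, 104.0, 57.4, 125.0])]
[[341.6, 224.3, 34.3, 55.5], [354.7, 133.7, 45.4, 34.3], [187.1, 172.7, 112.7, 88.8]] [[208.5, 115.9, 32.3, 26.7]]
tool cm [64.14  5.94  2.22] turn None | yaw -1.5386 pos [0.5388 0.3429 0.2522] q6 0.731 rp [ 3.1406 -0.0011] t 9.325
```

View pics/w4.png

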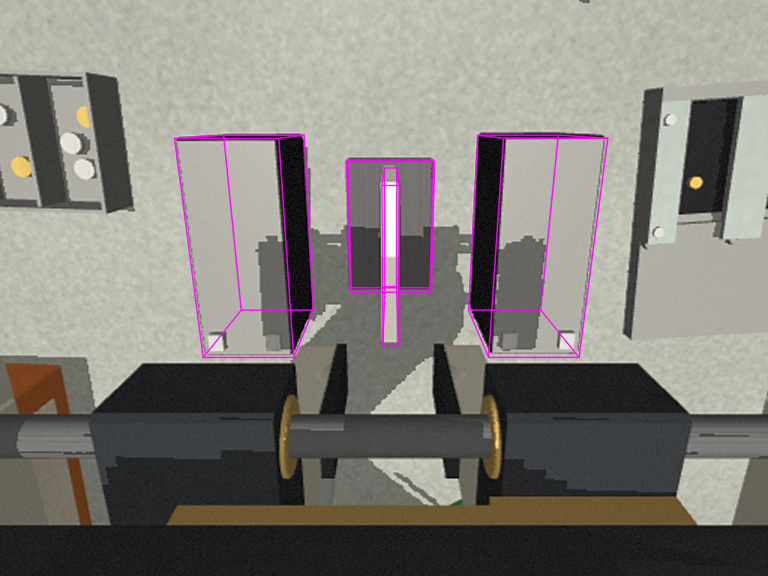

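```bash
python3 - <<'E'
from chk import *
from plan import to
to(.451,-.2392,.23,-.54-np.pi/2)
E
```

```text
tool cm [57.9  10.64  2.22] turn 0.5722 | yaw -1.5386 pos [0.5388 0.3429 0.2522] q6 0.731 rp [ 3.1406 -0.0011] t 9.325
```

>>> {"api": "apply_moves", "payload": {
  "deltas": "4 0.73 0 0; 5.5 1.01 0 0; 5.5 1.01 0 0; 5.5 1.01 0.5 0; 5.5 1.01 0.5 0; 5.5 1.01 0.5 0; 5.5 1.01 0.5 0; 5.5 1.01 0 0; 5.5 1.01 0 0; 5.5 1.01 0 0"
}}

```text
t: 10.58
eef_pos: [0.4575, -0.1965, 0.2331]
ee_rot: [-3.141, -0.0, -1.538]
force: [1.9, -0.3, -0.1]
width: 0.0305
```

>>> {"api": "apply_moves", "payload": {
  "deltas": "4.4 0.82 0 0; 0 0 0 0.15; 0 0 0 0.15; 0 0 0 0.15; 0 0 0 0.122; 0 0 0 0; 0 0 0 0"
}}

```text
t: 11.45
eef_pos: [0.4512, -0.239, 0.233]
ee_rot: [3.141, -0.0, -2.108]
force: [0.2, 0.5, -0.8]
width: 0.0309
```

```bash
cat > wl.py <<'E'
from chk import *
from plan import to
def wfit(f,p0,z=0.):
    # fit one link in wrist image near p0
    m=orange(f).astype(np.uint8); n,l=cv2.connectedComponents(m)
    c=proj(f,world(np.array([[.0,.015,.005],[0,-.015,.005],[-.02,0,.005],[.05,0.018,.005]]),p0)).round().astype(int)
    ids=[l[v,u] for u,v in c if 0<=u<512 and 0<=v<384 and l[v,u]>0]
    if not ids: return None
    i=max(set(ids),key=ids.count); reg=l==i
    return fit([(f,reg)],lambda f,p,c: linkmodel(f,[*p[:3],z],c),p0,step=(.006,.006,.08),restarts=3),reg.sum()
E
python3 - <<'E'
from wl import *
f=viewer.grab_frame('wrist'); L=[.4261,-.2243,-.5398]
print(wfit(f,L))
draw(f,[(M['plate']+M['handle'],L)],'w5.png')
to(.451,-.2392,.2,-.54-np.pi/2)
E
```

```text
((array([ 0.4273, -0.2233, -0.5367]), np.float64(0.052910324186086655)), np.int64(2431))
tool cm [0.03 0.01 3.3 ] turn 0.0025 | yaw -2.1083 pos [ 0.4512 -0.239   0.233 ] q6 1.135 rp [ 3.1415 -0.0001] t 11.5
```

View pics/w5.png

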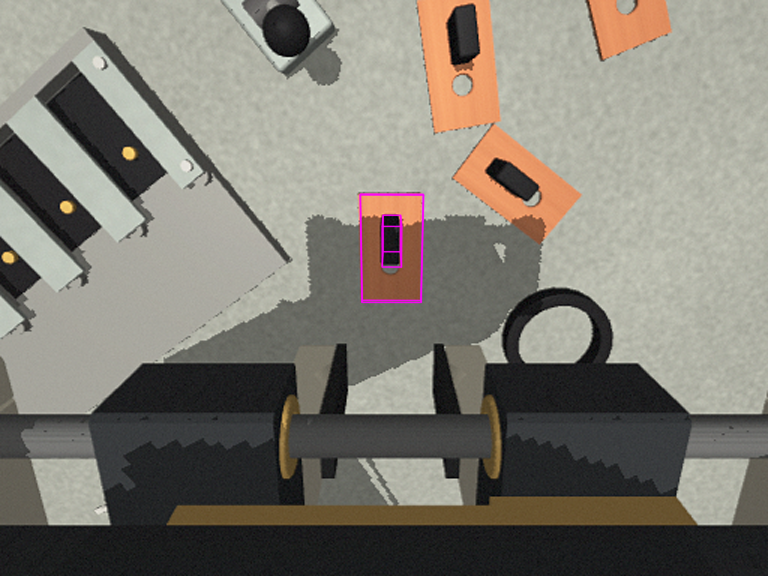

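>>> {"api": "apply_moves", "payload": {
  "deltas": "0 0 5 0; 0 0 5 0; 0 0 5 0; 0 0 4 0; 0 0 2.1 0; 0 0 0 0"
}}

```text
t: 12.25
eef_pos: [0.45, -0.2388, 0.0206]
ee_rot: [3.138, -0.002, -2.109]
force: [-0.0, -0.4, 0.3]
width: 0.0312
```

>>> {"api": "apply_moves", "payload": {
  "deltas": "0 0 0 0; 0 0 0 0; 0 0 0 0; 0 0 0 0; 0 0 0 0",
  "gripper": 1,
  "squeeze": 30
}}

```text
t: 12.88
eef_pos: [0.4521, -0.2391, 0.0233]
ee_rot: [-3.14, 0.001, -2.11]
force: [-1.3, 1.7, 6.1]
width: 0.0137
```

>>> {"api": "apply_moves", "payload": {
  "deltas": "0 0 -2 0; 0 0 -4 0; 0 0 -3 0; 0 0 0 0; 0 0 0 0"
}}

```text
t: 13.5
eef_pos: [0.4505, -0.2387, 0.1115]
ee_rot: [3.141, 0.0, -2.111]
force: [-0.2, -0.2, -2.2]
width: 0.0137
```

```bash
cat >> wl.py <<'E'
def blk(x,y,p=None):
    a=BLK[2]; return np.array(BLK[:2])+[x*np.cos(a)-y*np.sin(a), x*np.sin(a)+y*np.cos(a)]
E
python3 - <<'E'
from wl import *
f=viewer.grab_frame('wrist'); s=readout.get_state();p=s['eef_pos'];a=s['ee_rot'][2]+np.pi/2
z=p[2]-.022
L=[p[0]-.029*np.cos(a),p[1]-.029*np.sin(a),a]
print(p,s['ee_rot'],L,z)
for zz in (z-.003,z,z+.003): print(wfit(f,L,zz))
draw(f,[(M['plate']+M['handle'],L+[z])],'w6.png')
h=blk(-87+29 and -.058,-.102); print(h); to(*h,.12,BLK[2]-np.pi/2)
E
```

```text
[ 0.4503 -0.2388  0.1111] [ 3.14   -0.0003 -2.111 ] [np.float64(0.4254244137537635), np.float64(-0.22384762177083103), np.float64(-0.5402012216060514)] 0.08910778709943307
((array([ 0.426 , -0.2231, -0.5412]), np.float64(0.22281645238399506)), np.int64(3950))
((array([ 0.4267, -0.2236, -0.5396]), np.float64(0.22906646132469177)), np.int64(3950))
((array([ 0.4274, -0.224 , -0.5399]), np.float64(0.2515506446361542)), np.int64(3950))
[ 0.5168 -0.111 ]
tool cm [-14.38   0.87  -0.89] turn -0.6342 | yaw -2.111 pos [ 0.4503 -0.2388  0.1111] q6 1.133 rp [ 3.14   -0.0003] t 13.55
```

View pics/w6.png

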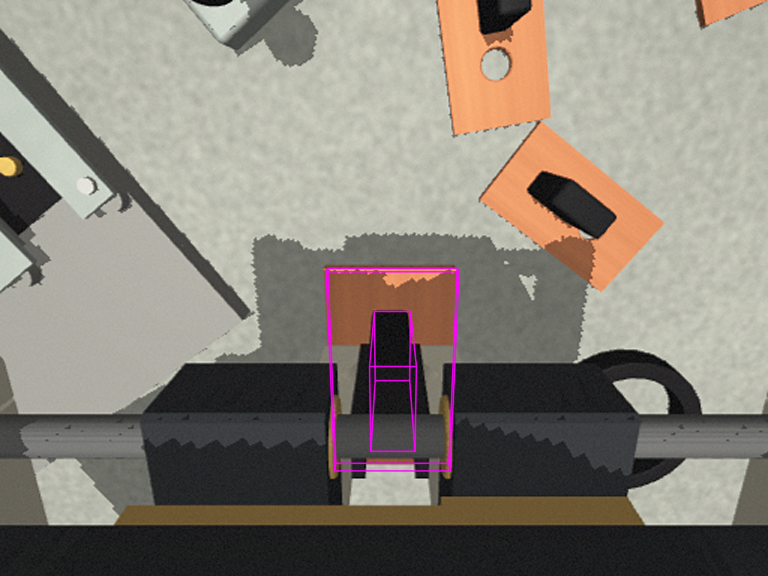

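>>> {"api": "apply_moves", "payload": {
  "deltas": "-4.8 0.29 -0.3 0; -4.8 0.29 -0.3 0; -4.78 0.29 -0.3 0; 0 0 0 -0.16; 0 0 0 -0.16; 0 0 0 -0.16; 0 0 0 -0.154; 0 0 0 0; 0 0 0 0"
}}

```text
t: 14.68
eef_pos: [0.5172, -0.1112, 0.1203]
ee_rot: [3.14, -0.0, -1.48]
force: [0.2, 0.5, -1.6]
width: 0.0139
```

```bash
python3 - <<'E'
from wl import *
f=viewer.grab_frame('wrist'); s=readout.get_state();p=s['eef_pos'];a=s['ee_rot'][2]+np.pi/2
z=p[2]-.0225
L=[p[0]-.029*np.cos(a),p[1]-.029*np.sin(a),a]
M['lips']=[box(-21,93,y-6.5-.0,y+6.5,24,28) for y in(-68,0,68)]
draw(f,[(M['plate']+M['handle'],L+[z]),(M['block'],BLK)],'w7.png')
F=viewer.grab_frame('scene'); draw(F,[(M['plate']+M['handle'],L+[z]),(M['block'],BLK)],'f7.png',(160,120,180,150),4)
h=blk(-.058,-.102); print(h); to(*h,.041,BLK[2]-np.pi/2)
E
```

```text
[ 0.5168 -0.111 ]
tool cm [-0.03  0.06  7.97] turn -0.0021 | yaw -1.4789 pos [ 0.5174 -0.1112  0.1207] q6 1.504 rp [3.1409 0.    ] t 14.775
```

View pics/w7.png

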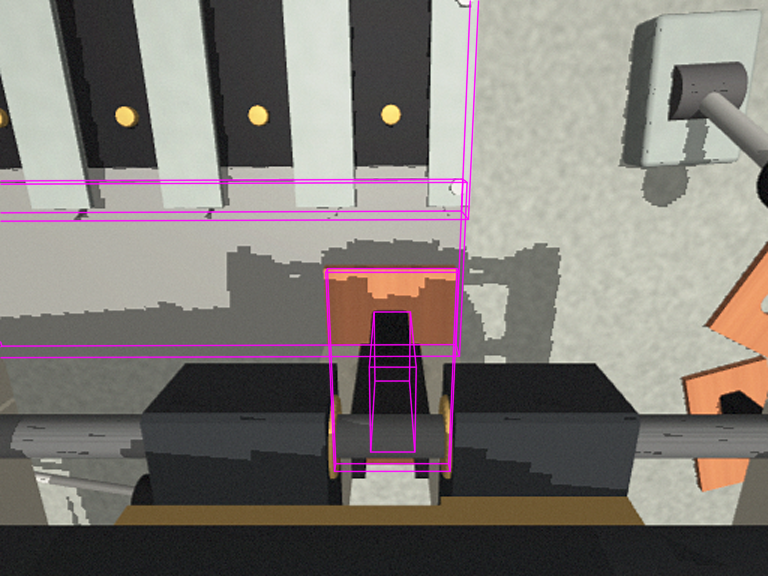

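View pics/f7.png

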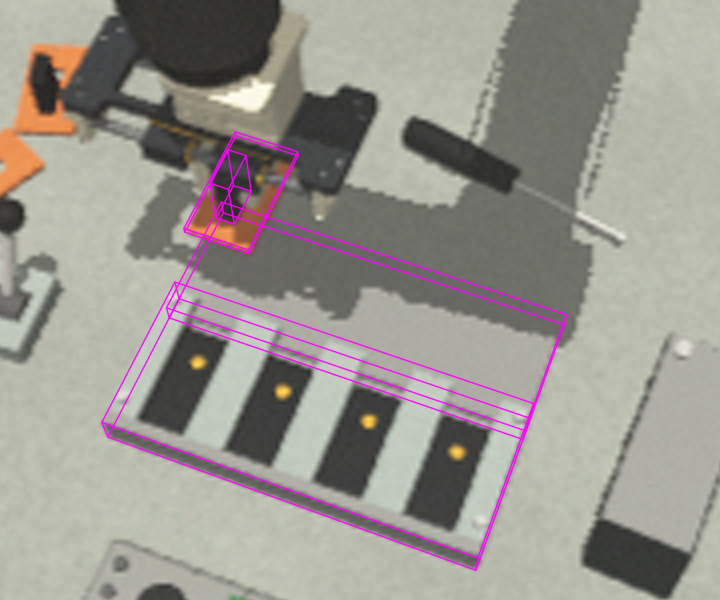

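```bash
cat >> wl.py <<'E'
def pins(f):
    h=cv2.cvtColor(f['image'],cv2.COLOR_RGB2HSV)
    m=((h[...,0]>14)&(h[...,0]<32)&(h[...,1]>110)&(h[...,2]>110)).astype(np.uint8)
    k,l,s,c=cv2.connectedComponentsWithStats(m); out=[]
    for i,y in enumerate((-.102,-.034,.034,.102)):
        q=proj(f,np.r_[blk(.03,y),.0155])[0]
        if len(c)<2: continue
        d=np.hypot(*(c[1:]-q).T); j=d.argmin()+1
        if d.min()<6 and s[j,4]>20: out.append((i,s[j,4],at(f,*c[j],.0152)[:2],blk(.03,y)))
    return out
E
python3 - <<'E'
from wl import *
for r in pins(viewer.grab_frame('wrist')): print(r)
E
```

```text
(0, np.int32(139), array([ 0.6058, -0.1028]), array([ 0.6044, -0.1027]))
(1, np.int32(141), array([ 0.5992, -0.0353]), array([ 0.5981, -0.035 ]))
(2, np.int32(147), array([0.5926, 0.0324]), array([0.5917, 0.0327]))
```

```bash
sed -i 's/BLK=\[.*\]; ISO/BLK=[.5658,-.004,.0955]; ISO/' chk.py; python3 - <<'E'
from wl import *
to(*blk(-.058,-.102),.0405,BLK[2]-np.pi/2)
E
```

```text
tool cm [-0.01 -0.03  8.03] turn -0.003 | yaw -1.4783 pos [ 0.5175 -0.1112  0.1208] q6 1.504 rp [3.1411 0.    ] t 14.825
```

>>> {"api": "apply_moves", "payload": {
  "deltas": "0 0 3 -0.003; 0 0 3 0; 0 0 1.5 0; 0 0 0.5 0; 0 0 0 0; 0 0 0 0"
}}

```text
t: 15.58
eef_pos: [0.5184, -0.1111, 0.0419]
ee_rot: [-3.14, -0.0, -1.474]
force: [-1.0, -0.1, -2.3]
width: 0.0141
```

```bash
python3 - <<'E'
from wl import *
to(*blk(.058,-.102),.0405,BLK[2]-np.pi/2)
f=viewer.grab_frame('wrist'); s=readout.get_state();p=s['eef_pos'];a=s['ee_rot'][2]+np.pi/2
z=p[2]-.0225
L=[p[0]-.029*np.cos(a),p[1]-.029*np.sin(a),a]
draw(f,[(M['plate']+M['handle'],L+[z])],'w8.png')
G=viewer.grab_frame('side'); draw(G,[(M['plate']+M['handle'],L+[z]),(M['block'],BLK)],'g8.png',(200,150,180,150),4)
E
```

```text
tool cm [  0.01 -11.54   0.14] turn 0.0017 | yaw -1.4736 pos [ 0.5184 -0.1111  0.0419] q6 1.509 rp [-3.1399 -0.    ] t 15.575
```

View pics/w8.png

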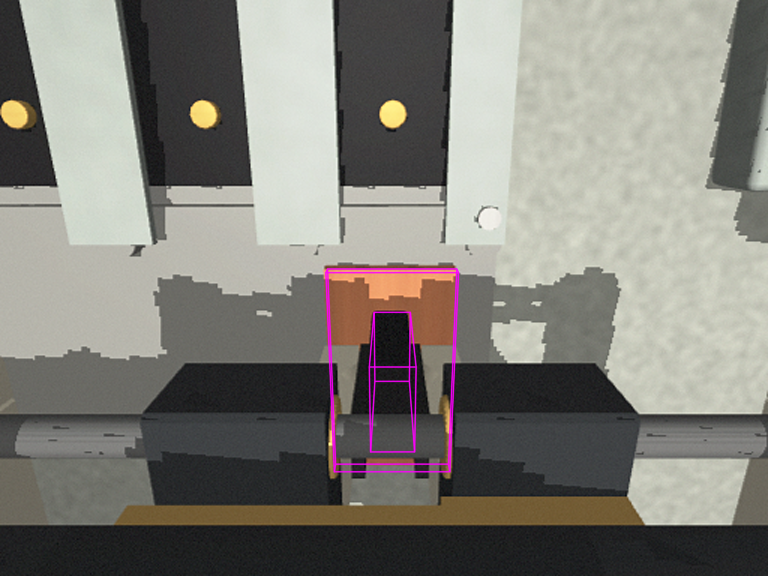

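View pics/g8.png

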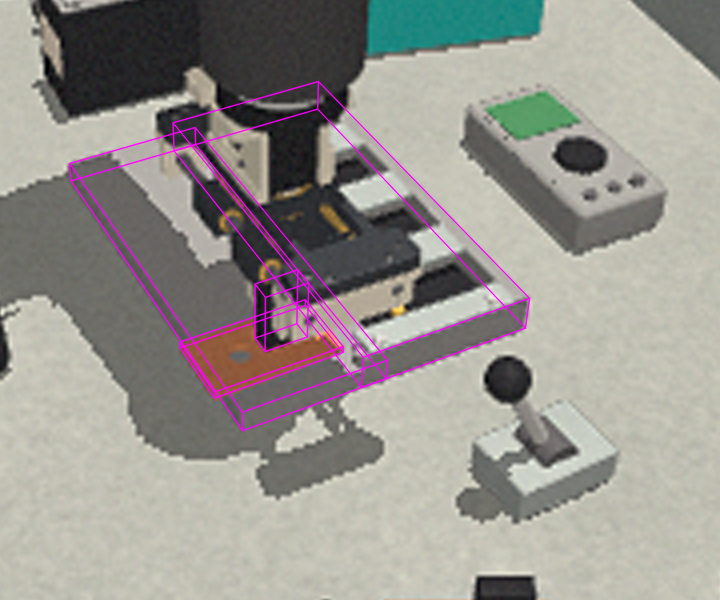

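>>> {"api": "apply_moves", "payload": {
  "deltas": "0 -1 0.1 0; 0 -1.5 0 0; 0 -1.5 0 0; 0 -1.5 0 0; 0 -1.5 0 0; 0 -1.5 0 0; 0 -1.5 0 0; 0 -1 0 0; 0 0 0 0; 0 0 0 0"
}}

```text
t: 16.92
eef_pos: [0.6285, -0.1003, 0.0404]
ee_rot: [-3.139, 0.0, -1.473]
force: [1.8, 0.1, 0.8]
width: 0.0138
```

```bash
python3 - <<'E'
from wl import *
to(*blk(.059,-.102),.0405,BLK[2]-np.pi/2)
f=grab('wrist','w9.png')
E
```

```text
tool cm [ 0.02 -0.58 -0.01] turn 0.0019 | yaw -1.4734 pos [ 0.6285 -0.1003  0.0404] q6 1.52 rp [-3.1387  0.    ] t 16.925
```

View pics/w9.png

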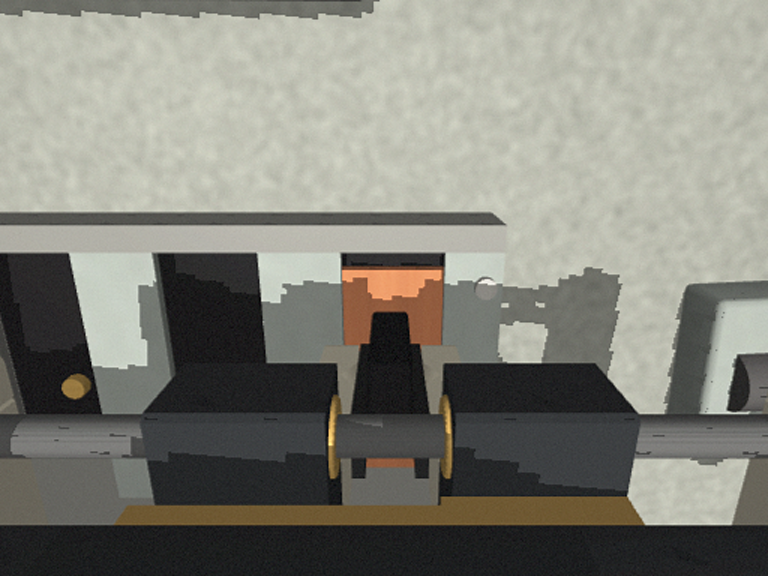

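Sliding cleanly; remaining 5.8 mm (front-edge gap visible at image row ~258).

>>> {"api": "apply_moves", "payload": {
  "deltas": "0 -0.3 0 0; 0 -0.28 0 0; 0 0 0 0; 0 0 0 0; 0 0 0 0"
}}

```text
t: 17.6
eef_pos: [0.6329, -0.0999, 0.0399]
ee_rot: [3.142, 0.0, -1.474]
force: [-0.0, -0.0, -1.7]
width: 0.0136
```

>>> {"api": "apply_moves", "payload": {
  "deltas": "0 0 0 0; 0 0 0 0; 0 0 0 0; 0 0 0 0",
  "gripper": 0.4
}}

```text
t: 18.1
eef_pos: [0.633, -0.0999, 0.0402]
ee_rot: [-3.141, -0.0, -1.474]
force: [-0.2, 0.9, 0.6]
width: 0.0261
```

>>> {"api": "apply_moves", "payload": {
  "deltas": "0 0 -2 0; 0 0 -4 0; 0 0 -4 0; 0 0 -2 0; 0 0 0 0"
}}

```text
t: 18.73
eef_pos: [0.634, -0.0999, 0.1622]
ee_rot: [-3.138, -0.0, -1.473]
force: [0.3, 0.1, -0.7]
width: 0.0263
```

```bash
cat >> wl.py <<'E'
def inway(i,z=.010,x=.030):
    return [*blk(x,(-.102,-.034,.034,.102)[i]),BLK[2],z]
E
python3 - <<'E'
from wl import *
to(*blk(.059,-.102),.0405,BLK[2]-np.pi/2)
f=viewer.grab_frame('wrist'); draw(f,[(M['plate']+M['handle'],inway(0))],'w10.png')
F=viewer.grab_frame('scene'); draw(F,[(M['plate']+M['handle'],inway(0))],'f10.png',(60,100,200,150),4)
G=viewer.grab_frame('side'); draw(G,[(M['plate']+M['handle'],inway(0))],'g10.png',(230,170,180,150),4)
E
```

```text
tool cm [ 0.   -0.03 12.17] turn 0.0019 | yaw -1.4734 pos [ 0.634  -0.0999  0.1622] q6 1.521 rp [-3.1377 -0.0001] t 18.725
```

View pics/w10.png

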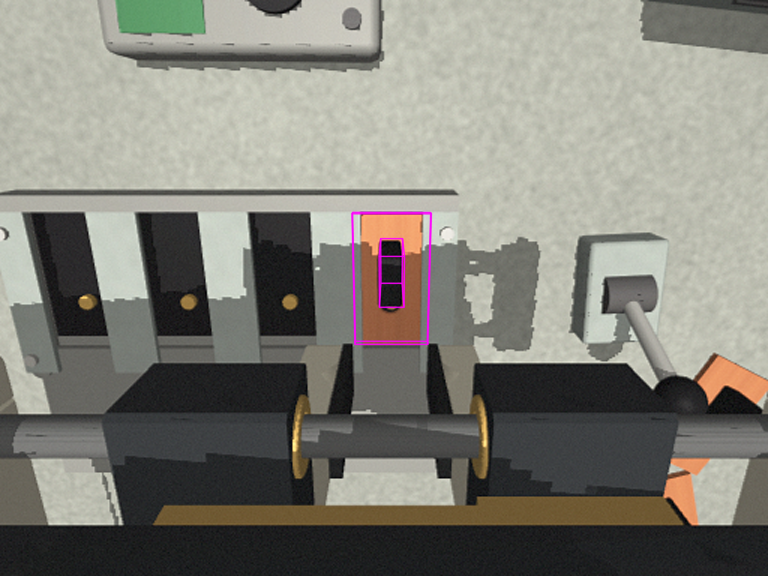

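View pics/g10.png

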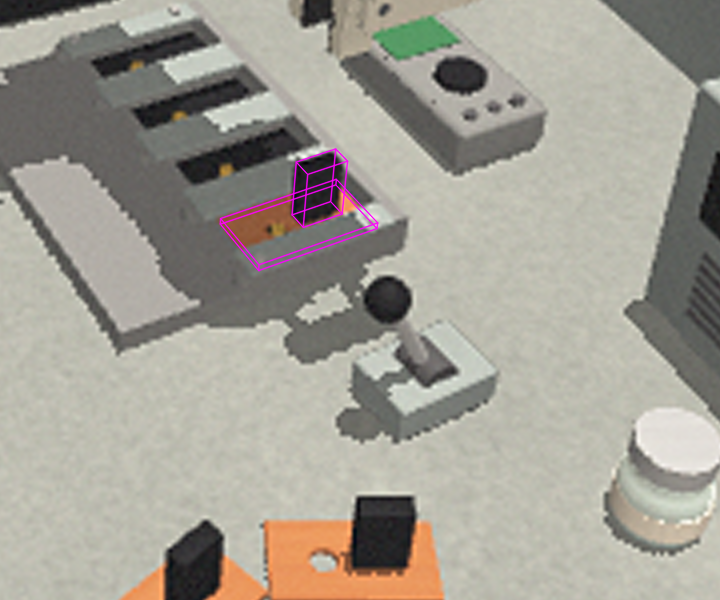

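View pics/f10.png

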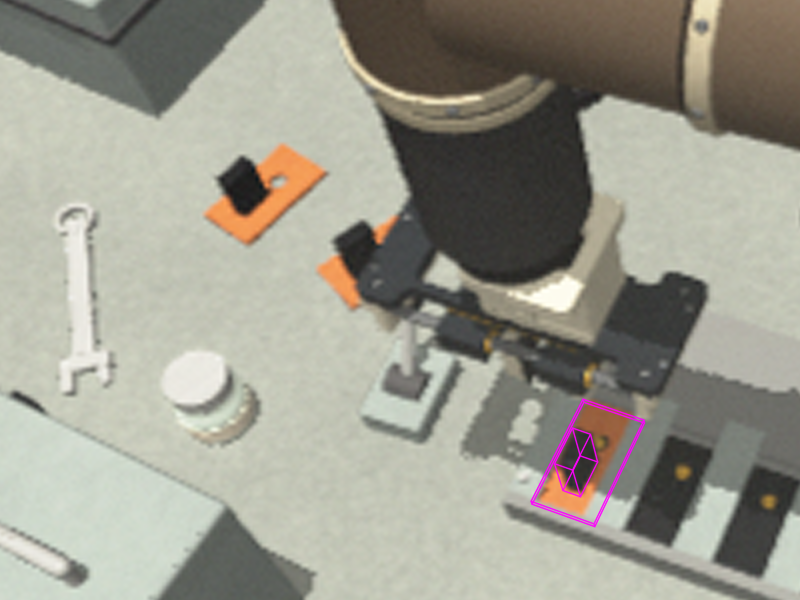

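```bash
python3 - <<'E'
from wl import *
L=[.4171,-.3491,.4006]
to(L[0]+.029*np.cos(L[2]),L[1]+.029*np.sin(L[2]),.23,L[2]-np.pi/2)
F=viewer.grab_frame('scene')
r=viewer.silhouettes('scene','jar')[0];e=r['extent'];print(at(F,e[0]+e[2]/2,e[1]+e[3]/2,.03))
E
```

```text
tool cm [21.85 21.06 -7.1 ] turn -0.3036 | yaw -1.4738 pos [ 0.6322 -0.0999  0.159 ] q6 1.521 rp [3.14   0.0003] t 18.875
[ 0.707 -0.377  0.03 ]
```

>>> {"api": "apply_moves", "payload": {
  "deltas": "0 1 -3.5 0; 2.5 4 -3.6 0; 4 4 0 0; 4 4 0 0; 4 4 0 0; 4 4.06 0 -0.1; 3.35 0 0 -0.1; 0 0 0 -0.1; 0 0 0 0; 0 0 0 0"
}}

```text
t: 20.23
eef_pos: [0.4477, -0.337, 0.2306]
ee_rot: [3.141, 0.001, -1.175]
force: [-1.0, -0.6, -0.2]
width: 0.0261
```

```bash
cat > look.py <<'E'
from wl import *
import sys
def look(L,fn):
    f=viewer.grab_frame('wrist'); r=wfit(f,L); print(r)
    q=r[0][0]; draw(f,[(M['plate']+M['handle'],q)],fn)
    to(q[0]+.029*np.cos(q[2]),q[1]+.029*np.sin(q[2]),.022,q[2]-np.pi/2)
E
python3 - <<'E'
from look import *
look([.4171,-.3491,.4006],'w11.png')
E
```

```text
((array([ 0.419 , -0.3489,  0.3999]), np.float64(0.565015435218811)), np.int64(5342))
tool cm [-0.02  0.22 20.88] turn -0.0038 | yaw -1.1747 pos [ 0.4479 -0.337   0.2308] q6 2.263 rp [3.1413 0.0003] t 20.275
```

View pics/w11.png

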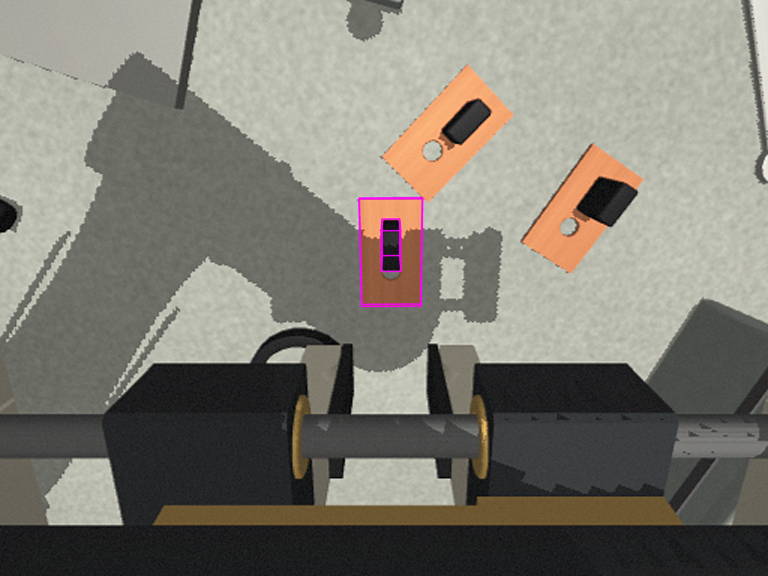

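>>> {"api": "apply_moves", "payload": {
  "deltas": "0 0.2 5 -0.004; 0 0 5 0; 0 0 5 0; 0 0 4 0; 0 0 1.8 0; 0 0 0 0"
}}

```text
t: 21.02
eef_pos: [0.4451, -0.3374, 0.0217]
ee_rot: [3.139, 0.002, -1.17]
force: [-0.4, -0.2, -0.5]
width: 0.026
```

>>> {"api": "apply_moves", "payload": {
  "deltas": "0 0 0 0; 0 0 0 0; 0 0 0 0; 0 0 0 0; 0 0 0 0",
  "gripper": 1,
  "squeeze": 30
}}

```text
t: 21.65
eef_pos: [0.4469, -0.3383, 0.0243]
ee_rot: [-3.14, -0.002, -1.169]
force: [0.5, 1.1, 6.4]
width: 0.0136
```

>>> {"api": "apply_moves", "payload": {
  "deltas": "0 0 -2 0; 0 0 -4 0; 0 0 -4 0; 0 0 0 0; 0 0 0 0"
}}

```text
t: 22.28
eef_pos: [0.4453, -0.3378, 0.1226]
ee_rot: [3.142, 0.001, -1.17]
force: [-0.5, 0.3, -1.8]
width: 0.0134
```

```bash
cat >> wl.py <<'E'
def held(fn,dx=0.):
    f=viewer.grab_frame('wrist'); s=readout.get_state();p=s['eef_pos'];a=s['ee_rot'][2]+np.pi/2
    z=p[2]-.0225
    L=[p[0]-(.029-dx)*np.cos(a),p[1]-(.029-dx)*np.sin(a),a]
    for r in pins(f): print(r)
    draw(f,[(M['plate']+M['handle'],L+[z])],fn)
E
python3 - <<'E'
from wl import *
held('w12.png')
to(*blk(-.058,-.034),.13,BLK[2]-np.pi/2)
E
```

```text
tool cm [-24.52 -17.58  -0.8 ] turn 0.3052 | yaw -1.1701 pos [ 0.445  -0.3377  0.122 ] q6 2.271 rp [3.1406 0.0015] t 22.325
```

View pics/w12.png

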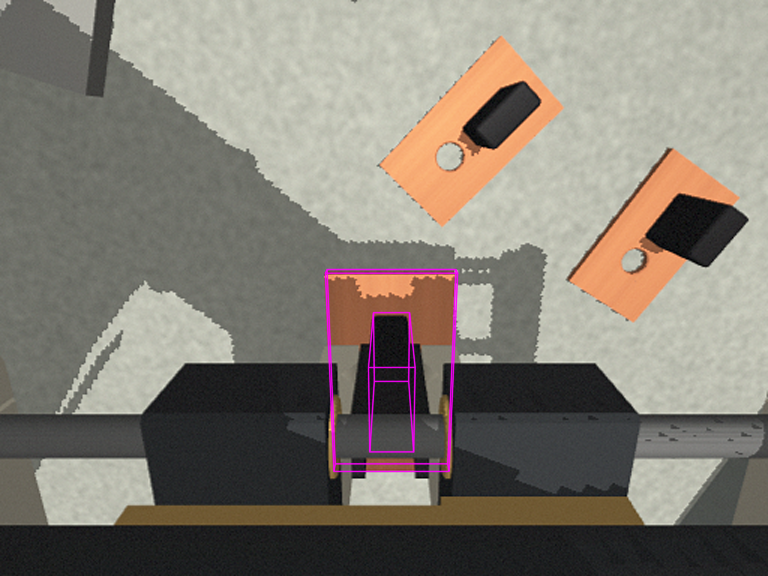

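>>> {"api": "apply_moves", "payload": {
  "deltas": "-4.1 -2.93 -0.8 0; -4.1 -2.93 0 0; -4.1 -2.93 0 0; -4.1 -2.93 0 0; -4.1 -2.93 0 0; -4.02 -2.93 0 0; 0 0 0 0.15; 0 0 0 0.155; 0 0 0 0; 0 0 0 0"
}}

```text
t: 23.58
eef_pos: [0.5116, -0.044, 0.1303]
ee_rot: [3.14, -0.0, -1.472]
force: [-0.0, 0.4, -1.6]
width: 0.014
```

```bash
python3 - <<'E'
from wl import *
held('w13.png')
to(*blk(-.057,-.034),.0415,BLK[2]-np.pi/2)
E
```

```text
(0, np.int32(129), array([ 0.6057, -0.1027]), array([ 0.6054, -0.1027]))
(1, np.int32(127), array([ 0.5992, -0.0352]), array([ 0.5989, -0.035 ]))
(2, np.int32(132), array([0.5926, 0.0325]), array([0.5924, 0.0327]))
(3, np.int32(136), array([0.5859, 0.1001]), array([0.5859, 0.1004]))
tool cm [-0.07 -0.07  8.9 ] turn 0.003 | yaw -1.4723 pos [ 0.5117 -0.044   0.1305] q6 1.373 rp [ 3.1406 -0.0001] t 23.625
```

View pics/w13.png

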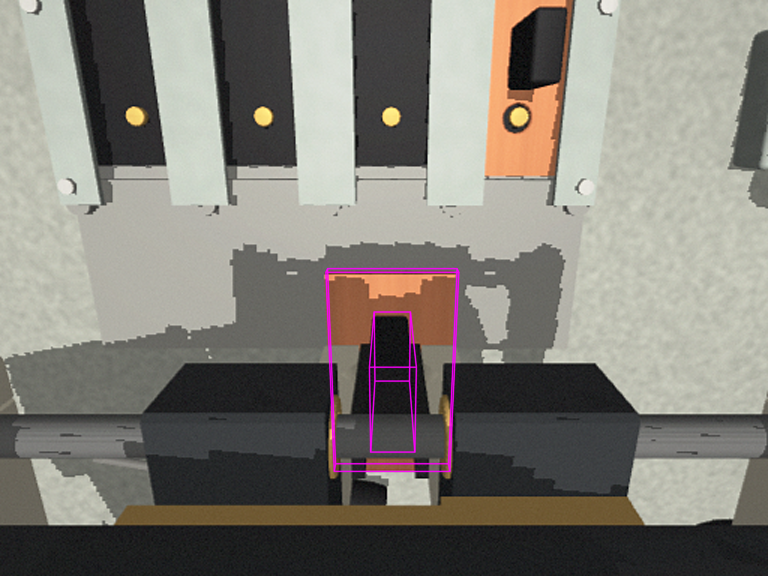

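>>> {"api": "apply_moves", "payload": {
  "deltas": "-0.06 -0.07 3 0.002; 0 0 3 0; 0 0 2 0; 0 0 0.9 0; 0 0 0 0; 0 0 0 0"
}}

```text
t: 24.38
eef_pos: [0.5133, -0.043, 0.0428]
ee_rot: [-3.14, 0.0, -1.476]
force: [-0.4, -0.3, -2.3]
width: 0.0137
```

```bash
python3 - <<'E'
from wl import *
to(*blk(.060,-.034),.0405,BLK[2]-np.pi/2)
E
```

```text
tool cm [  0.01 -11.6    0.23] turn -0.0009 | yaw -1.4762 pos [ 0.5133 -0.043   0.0428] q6 1.367 rp [-3.1403  0.0001] t 24.375
```

>>> {"api": "apply_moves", "payload": {
  "deltas": "0 -1 0.15 0; 0 -1.5 0 0; 0 -1.5 0 0; 0 -1.5 0 0; 0 -1.5 0 0; 0 -1.5 0 0; 0 -1.5 0 0; 0 -1 0 0; 0 0 0 0; 0 0 0 0"
}}

```text
t: 25.62
eef_pos: [0.6216, -0.0328, 0.0404]
ee_rot: [3.141, 0.0, -1.477]
force: [0.3, 0.9, -1.3]
width: 0.0136
```

```bash
python3 - <<'E'
from wl import *
to(*blk(.060,-.034),.0405,BLK[2]-np.pi/2)
E
```

```text
tool cm [-0.   -0.72 -0.01] turn -0.0014 | yaw -1.4767 pos [ 0.6216 -0.0328  0.0404] q6 1.405 rp [3.1409 0.0001] t 25.625
```

>>> {"api": "apply_moves", "payload": {
  "deltas": "0 -0.35 0 0; 0 -0.35 0 0; 0 0 0 0; 0 0 0 0; 0 0 0 0"
}}

```text
t: 26.25
eef_pos: [0.629, -0.0321, 0.0406]
ee_rot: [3.141, 0.0, -1.477]
force: [0.5, 0.6, -1.8]
width: 0.014
```

>>> {"api": "apply_moves", "payload": {
  "deltas": "0 0 0 0; 0 0 0 0; 0 0 0 0; 0 0 0 0",
  "gripper": 0.4
}}

```text
t: 26.75
eef_pos: [0.6292, -0.0321, 0.0406]
ee_rot: [-3.141, -0.0, -1.477]
force: [-0.1, 1.0, -0.2]
width: 0.0263
```

>>> {"api": "apply_moves", "payload": {
  "deltas": "0 0 -2 0; 0 0 -4 0; 0 0 -4 0; 0 0 -2 0; 0 0 0 0"
}}

```text
t: 27.38
eef_pos: [0.6303, -0.0319, 0.1626]
ee_rot: [-3.138, 0.0, -1.476]
force: [0.3, -1.2, 0.6]
width: 0.0268
```

```bash
python3 - <<'E'
from wl import *
f=viewer.grab_frame('wrist'); draw(f,[(M['plate']+M['handle'],inway(0)),(M['plate']+M['handle'],inway(1))],'w14.png')
to(.55,-.3,.2)
F=viewer.grab_frame('scene');G=viewer.grab_frame('side')
draw(F,[(M['plate']+M['handle'],[.5067, -.4665, -.1646]),(M['plate']+M['handle'],[.5181, -.3411, -.3766])],'f14.png',(60,100,240,150),3)
draw(G,[(M['plate']+M['handle'],inway(1))],'g14.png',(200,140,200,150),4)
E
```

```text
tool cm [25.94 10.42 -3.9 ] turn None | yaw -1.4767 pos [ 0.6293 -0.032   0.161 ] q6 1.407 rp [-3.1403  0.0004] t 27.425
```

View pics/w14.png

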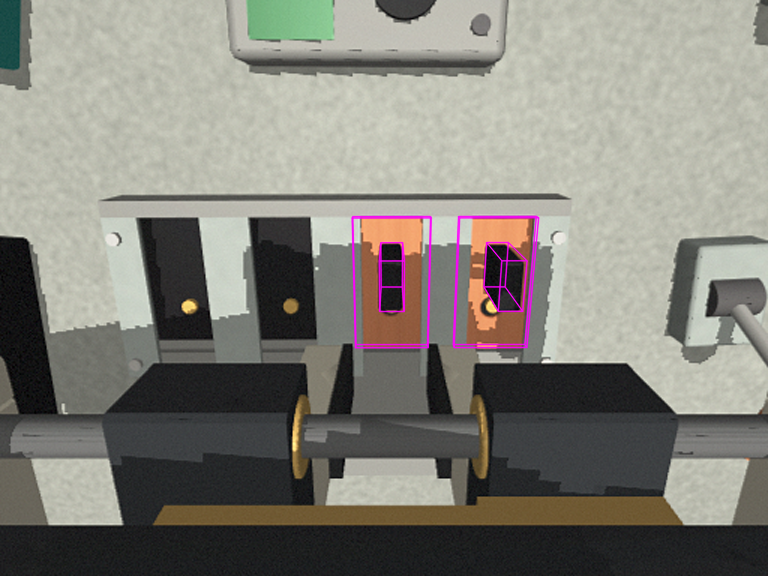

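View pics/g14.png

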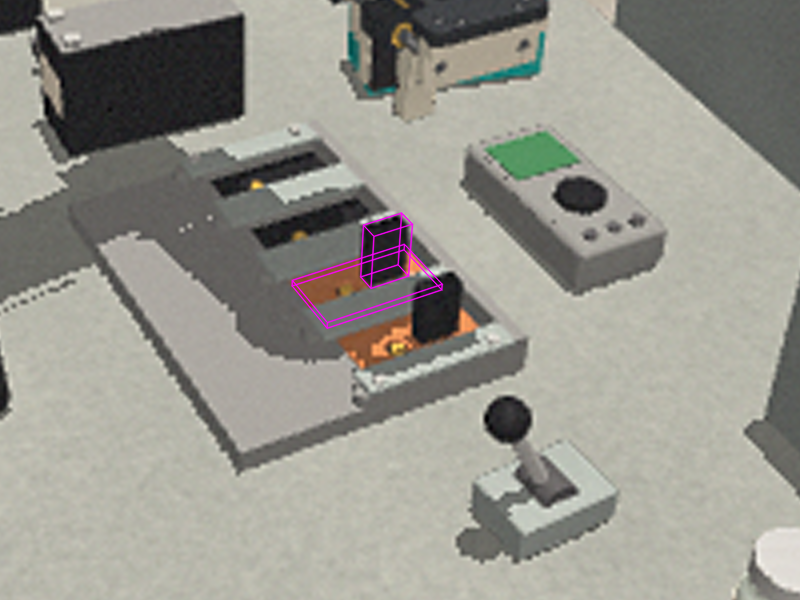

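View pics/f14.png

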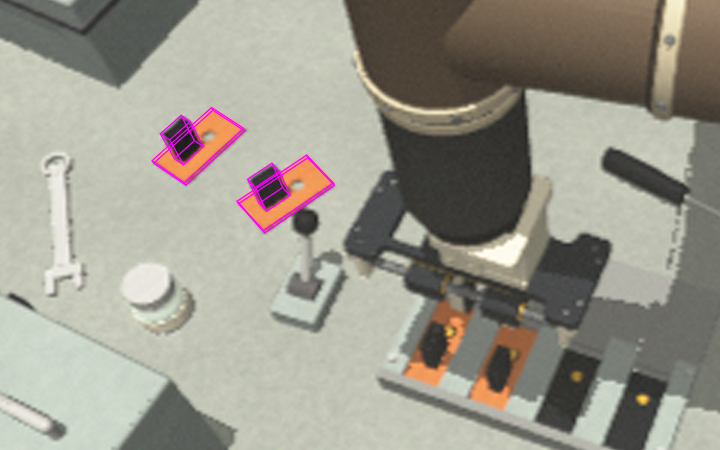

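```bash
python3 - <<'E'
from wl import *
L=[.5067,-.4665,-.1646]
to(L[0]+.029*np.cos(L[2]),L[1]+.029*np.sin(L[2]),.23,L[2]-np.pi/2)
E
```

```text
tool cm [42.85 13.4  -7.05] turn 0.2586 | yaw -1.4768 pos [ 0.6285 -0.0321  0.1595] q6 1.407 rp [3.1401 0.0002] t 27.525
```

>>> {"api": "apply_moves", "payload": {
  "deltas": "0 1 -5 0; 4.7 1.4 -2 0; 5.5 1.6 0 0; 5.5 1.6 0 0; 5.5 1.6 0 0; 5.5 1.6 0 0; 5.5 1.6 0 0; 5.5 1.5 0 0; 5.15 1.5 0 0; 0 0 0 0"
}}

```text
t: 28.78
eef_pos: [0.534, -0.4745, 0.2276]
ee_rot: [3.138, 0.002, -1.481]
force: [0.0, 0.1, -1.4]
width: 0.0261
```

>>> {"api": "apply_moves", "payload": {
  "deltas": "0 0 0 0.13; 0 0 0 0.1286; 0 0 0 0; 0 0 0 0"
}}

```text
t: 29.28
eef_pos: [0.5361, -0.4707, 0.2299]
ee_rot: [3.141, 0.0, -1.732]
force: [0.3, 0.2, -0.2]
width: 0.0263
```

```bash
python3 - <<'E'
from look import *
look([.5067,-.4665,-.1646],'w15.png')
E
```

```text
((array([ 0.5085, -0.4661, -0.1606]), np.float64(0.042880829423666)), np.int64(2488))
tool cm [-0.02 -0.09 20.82] turn -0.001 | yaw -1.7324 pos [ 0.5362 -0.4708  0.2302] q6 1.858 rp [3.1411 0.0002] t 29.325
```

View pics/w15.png

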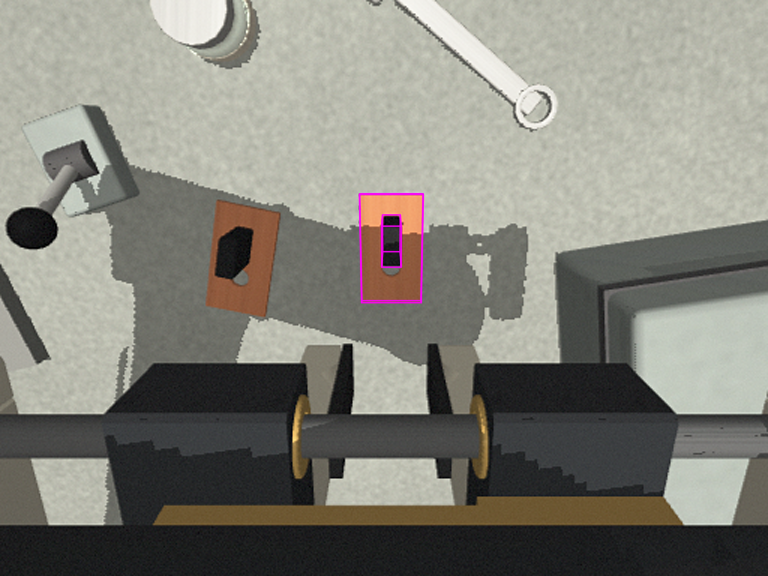

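```bash
python3 - <<'E'
from wl import *
F=viewer.grab_frame('scene')
print(at(F,150/1.5,190/1.5,0),at(F,245/1.5,75/1.5,0.0))
f=viewer.grab_frame('wrist')
for u,v in [(557,252),(768,210),(600,290)]: print([at(f,u/1.5,v/1.5,z)[:2].round(3) for z in (0,.08,.15)])
E
```

```text
[ 0.4851 -0.6054  0.    ] [ 0.0586 -0.6269  0.    ]
[array([ 0.498, -0.603]), array([ 0.523, -0.579]), array([ 0.545, -0.557])]
[array([ 0.506, -0.772]), array([ 0.529, -0.712]), array([ 0.549, -0.661])]
[array([ 0.459, -0.637]), array([ 0.492, -0.605]), array([ 0.521, -0.578])]
```

>>> {"api": "apply_moves", "payload": {
  "deltas": "0 -0.08 5 0; 0 0 5 0; 0 0 5 0; 0 0 4 0; 0 0 1.7 0; 0 0 0 0"
}}

```text
t: 30.18
eef_pos: [0.5365, -0.4713, 0.0229]
ee_rot: [3.14, 0.0, -1.735]
force: [0.3, -0.2, 0.9]
width: 0.0263
```

>>> {"api": "apply_moves", "payload": {
  "deltas": "0 0 0 0; 0 0 0 0; 0 0 0 0; 0 0 0 0; 0 0 0 0",
  "gripper": 1,
  "squeeze": 30
}}

```text
t: 30.8
eef_pos: [0.538, -0.4721, 0.0258]
ee_rot: [-3.139, -0.001, -1.735]
force: [1.0, 0.8, 5.7]
width: 0.0139
```

>>> {"api": "apply_moves", "payload": {
  "deltas": "0 0 -2 0; 0 0 -4 0; 0 0 -5 0; 0 0 -5 0; 0 0 0 0; 0 0 0 0"
}}

```text
t: 31.55
eef_pos: [0.5365, -0.471, 0.1841]
ee_rot: [-3.141, 0.001, -1.735]
force: [0.1, 0.0, -3.0]
width: 0.0137
```

```bash
python3 - <<'E'
from wl import *
held('w16.png')
to(*blk(-.058,.034),.165,BLK[2]-np.pi/2)
E
```

```text
tool cm [-48.33  11.21   1.79] turn -0.2602 | yaw -1.7355 pos [ 0.5361 -0.4708  0.1829] q6 1.855 rp [3.1403 0.001 ] t 31.6
```

View pics/w16.png

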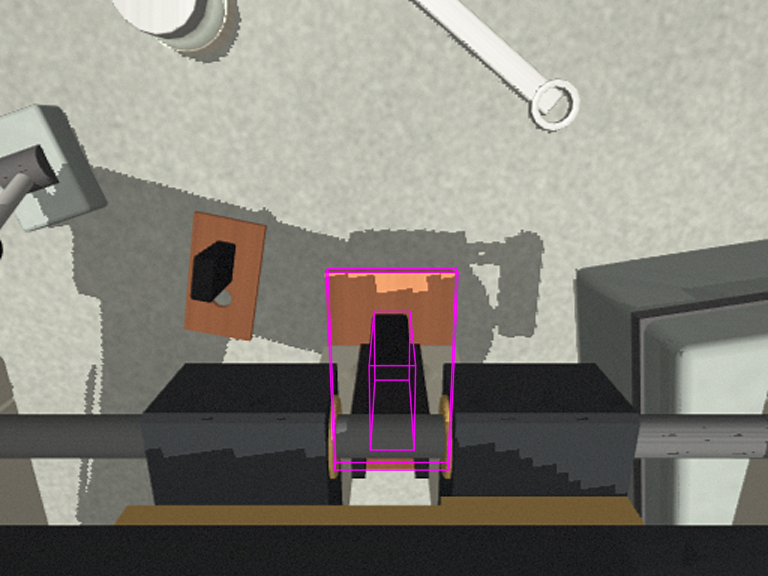

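>>> {"api": "apply_moves", "payload": {
  "deltas": "-4.4 1.02 0 0; -5.5 1.28 0 0; -5.5 1.28 0 0; -5.5 1.28 0 0; -5.5 1.28 0 0; -5.5 1.28 0 0; -5.5 1.28 0 0; -5.5 1.28 0 0; -5.43 1.23 1.7 0; 0 0 0 0"
}}

```text
t: 32.85
eef_pos: [0.5036, 0.0264, 0.1645]
ee_rot: [3.138, -0.002, -1.731]
force: [-0.1, -0.9, -1.4]
width: 0.0139
```

>>> {"api": "apply_moves", "payload": {
  "deltas": "0 0 2 -0.13; 0 0 2 -0.13; 0 0 0 0; 0 0 0 0"
}}

```text
t: 33.35
eef_pos: [0.5056, 0.0232, 0.1269]
ee_rot: [3.141, -0.0, -1.478]
force: [-0.2, -0.4, -0.8]
width: 0.0136
```

```bash
python3 - <<'E'
from wl import *
held('w17.png')
to(*blk(-.058,.034),.0425,BLK[2]-np.pi/2)
E
```

```text
(0, np.int32(134), array([ 0.6057, -0.1029]), array([ 0.6054, -0.1027]))
(1, np.int32(130), array([ 0.5991, -0.0351]), array([ 0.5989, -0.035 ]))
(2, np.int32(133), array([0.5924, 0.0325]), array([0.5924, 0.0327]))
(3, np.int32(135), array([0.5859, 0.1   ]), array([0.5859, 0.1004]))
tool cm [-0.1   0.09  8.47] turn -0.0025 | yaw -1.4778 pos [0.5058 0.0234 0.1272] q6 1.229 rp [-3.1411 -0.0001] t 33.4
```

View pics/w17.png

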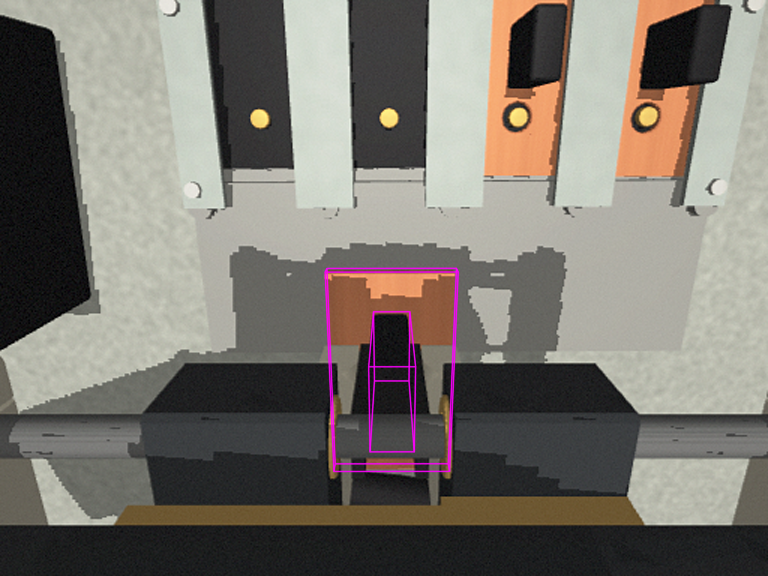

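>>> {"api": "apply_moves", "payload": {
  "deltas": "-0.1 0.09 3 -0.002; 0 0 3 0; 0 0 1.7 0; 0 0 0.7 0; 0 0 0 0; 0 0 0 0"
}}

```text
t: 34.15
eef_pos: [0.5051, 0.0248, 0.0435]
ee_rot: [-3.14, 0.0, -1.473]
force: [0.2, -1.1, -1.9]
width: 0.0139
```

```bash
python3 - <<'E'
from wl import *
to(*blk(.0595,.034),.0415,BLK[2]-np.pi/2)
E
```

```text
tool cm [  0.07 -11.72   0.2 ] turn 0.0019 | yaw -1.4734 pos [0.5051 0.0248 0.0435] q6 1.23 rp [-3.1401  0.0003] t 34.15
```

>>> {"api": "apply_moves", "payload": {
  "deltas": "0.06 -1 0.15 0; 0 -1.5 0 0; 0 -1.5 0 0; 0 -1.5 0 0; 0 -1.5 0 0; 0 -1.5 0 0; 0 -1.5 0 0; 0 -1.2 0 0; 0 0 0 0; 0 0 0 0"
}}

```text
t: 35.4
eef_pos: [0.6173, 0.0353, 0.0415]
ee_rot: [-3.139, 0.0, -1.473]
force: [2.4, 0.3, 1.6]
width: 0.0138
```

```bash
python3 - <<'E'
from wl import *
to(*blk(.0597,.034),.0415,BLK[2]-np.pi/2)
held('w18.png')
E
```

```text
tool cm [ 0.02 -0.47  0.  ] turn 0.0025 | yaw -1.4728 pos [0.6173 0.0353 0.0415] q6 1.296 rp [-3.1387  0.0004] t 35.4
(0, np.int32(208), array([ 0.6063, -0.1021]), array([ 0.6054, -0.1027]))
```

View pics/w18.png

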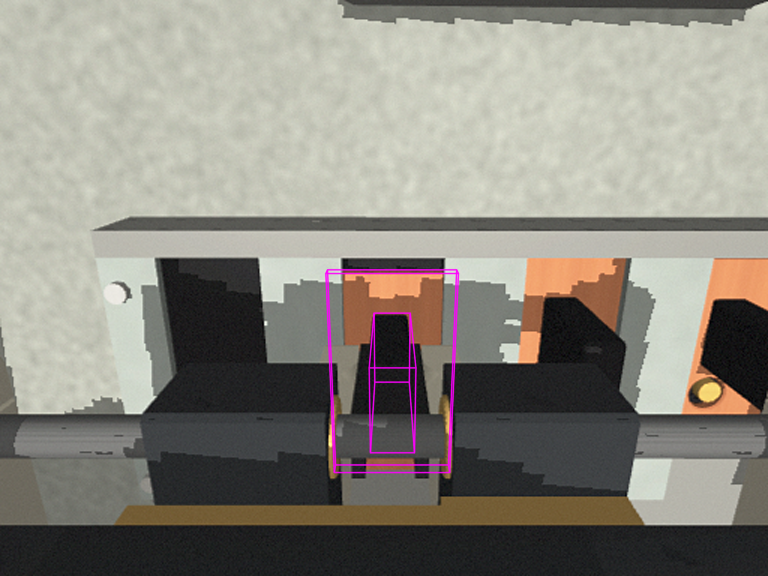

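>>> {"api": "apply_moves", "payload": {
  "deltas": "0 -0.3 0 0; 0 -0.18 0 0; 0 0 0 0; 0 0 0 0; 0 0 0 0"
}}

```text
t: 36.08
eef_pos: [0.6208, 0.0355, 0.0408]
ee_rot: [-3.141, 0.0, -1.473]
force: [-0.2, -0.0, -1.9]
width: 0.0139
```

>>> {"api": "apply_moves", "payload": {
  "deltas": "0 0 0 0; 0 0 0 0; 0 0 0 0; 0 0 0 0",
  "gripper": 0.4
}}

```text
t: 36.58
eef_pos: [0.6208, 0.0354, 0.0412]
ee_rot: [-3.141, 0.0, -1.473]
force: [-1.0, 0.5, 1.0]
width: 0.0264
```

>>> {"api": "apply_moves", "payload": {
  "deltas": "0 0 -2 0; 0 0 -4 0; 0 0 -4 0; 0 0 -4 0; 0 0 0 0; 0 0 0 0"
}}

```text
t: 37.33
eef_pos: [0.6203, 0.0354, 0.1808]
ee_rot: [3.141, 0.0, -1.473]
force: [0.1, -0.0, -1.0]
width: 0.0261
```

```bash
python3 - <<'E'
from wl import *
f=viewer.grab_frame('wrist'); draw(f,[(M['plate']+M['handle'],inway(i)) for i in range(3)],'w19.png')
F=viewer.grab_frame('scene');G=viewer.grab_frame('side')
draw(F,[(M['plate']+M['handle'],[.5181, -.3411, -.3766])],'f19.png',(60,100,240,150),3)
draw(G,[(M['plate']+M['handle'],inway(2)),(M['plate']+M['handle'],[.5181, -.3411, -.3766])],'g19.png',(200,100,200,200),3)
L=[.5181, -.3411, -.3766]
for y in (L[2],L[2]+np.pi): to(L[0]+.029*np.cos(L[2]),L[1]+.029*np.sin(L[2]),.23,y)
E
```

```text
tool cm [37.79 11.23 -5.02] turn -1.0967 | yaw -1.4733 pos [0.62   0.0352 0.1798] q6 1.298 rp [ 3.1395 -0.0004] t 37.475
tool cm [37.79 11.23 -5.02] turn 2.0449 | yaw -1.4733 pos [0.62   0.0352 0.1798] q6 1.298 rp [ 3.1395 -0.0004] t 37.475
```

View pics/w19.png

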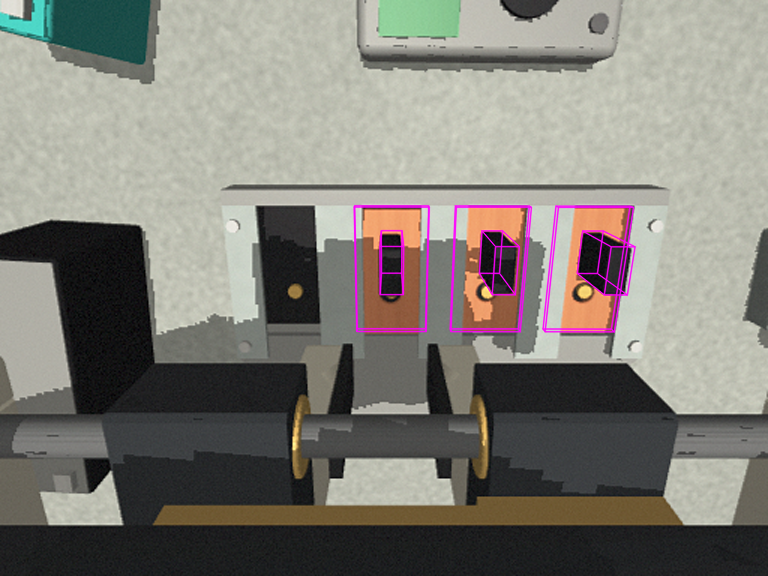

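View pics/g19.png

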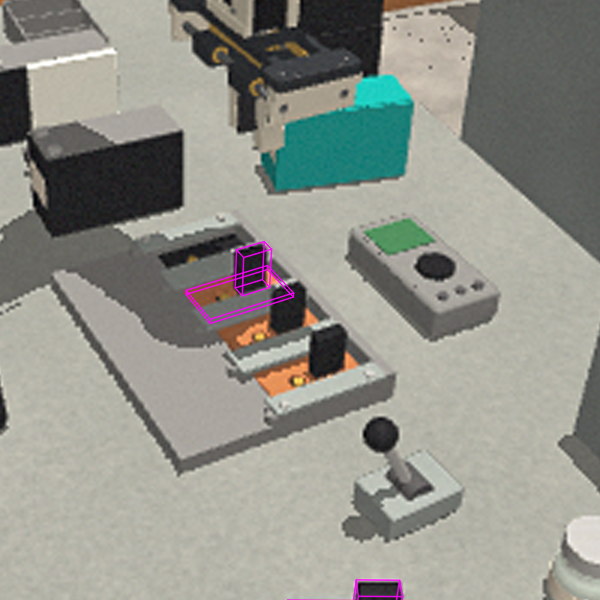

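>>> {"api": "apply_moves", "payload": {
  "deltas": "0 1.2 -4 0; 4.8 1.2 -1 0; 5.5 1.5 0 0; 5.5 1.5 0 0; 5.5 1.5 0 0; 5.5 1.5 0 0; 5.5 1.4 0 0; 5.5 1.43 0 0; 0 0 0 0.18; 0 0 0 0.18",
  "gripper": 0
}}

```text
t: 38.72
eef_pos: [0.5449, -0.3528, 0.2295]
ee_rot: [3.139, 0.0, -1.841]
force: [0.0, 0.5, -0.1]
width: 0.0437
```

>>> {"api": "apply_moves", "payload": {
  "deltas": "0 0 0 0.18; 0 0 0 0.18; 0 0 0 0.18; 0 0 0 0.18; 0 0 0 0.18; 0 0 0 0.18; 0 0 0 0.18; 0 0 0 0.18; 0 0 0 0.18; 0 0 0 0.065"
}}

```text
t: 39.98
eef_pos: [0.5455, -0.3516, 0.2298]
ee_rot: [-3.141, -0.002, 2.761]
force: [-0.6, -0.2, 0.8]
width: 0.0438
```

```bash
python3 - <<'E'
from wl import *
L=[.5181, -.3411, -.3766]
f=viewer.grab_frame('wrist'); r=wfit(f,L); print(r)
q=r[0][0]; draw(f,[(M['plate']+M['handle'],q)],'w20.png')
to(q[0]+.029*np.cos(q[2]),q[1]+.029*np.sin(q[2]),.022,q[2]+np.pi)
E
```

```text
((array([ 0.5203, -0.3414, -0.3801]), np.float64(0.060256678611040115)), np.int64(2396))
tool cm [-0.18  0.02 20.78] turn -0.0021 | yaw 2.7594 pos [ 0.5454 -0.3516  0.2298] q6 -0.11 rp [-3.1415 -0.002 ] t 40.025
```

View pics/w20.png

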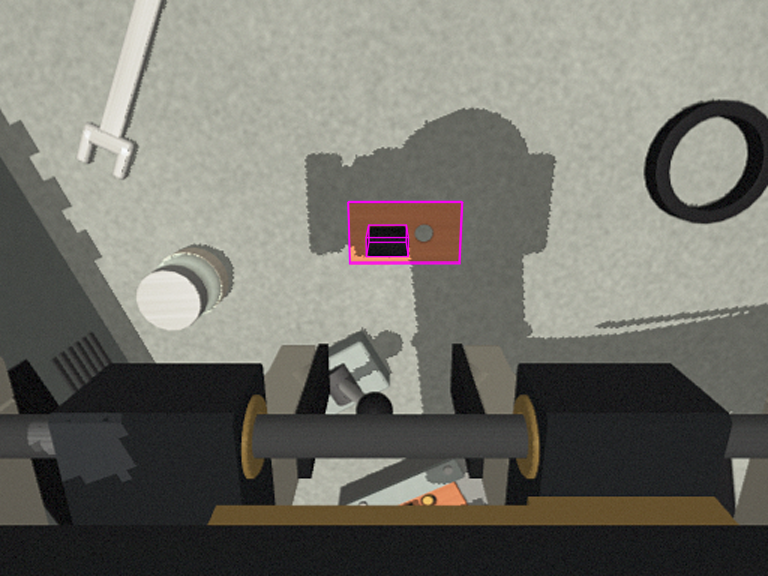

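>>> {"api": "apply_moves", "payload": {
  "deltas": "-0.16 0 5 -0.002; 0 0 5 0; 0 0 5 0; 0 0 3.5 0; 0 0 2.1 0; 0 0 0 0; 0 0 0 0"
}}

```text
t: 40.9
eef_pos: [0.5477, -0.3526, 0.0256]
ee_rot: [-3.141, 0.001, 2.768]
force: [0.3, 0.4, 1.5]
width: 0.0436
```

>>> {"api": "apply_moves", "payload": {
  "deltas": "0 0 0 0; 0 0 0 0; 0 0 0 0; 0 0 0 0; 0 0 0 0",
  "gripper": 1,
  "squeeze": 30
}}

```text
t: 41.52
eef_pos: [0.5476, -0.3524, 0.0261]
ee_rot: [-3.142, 0.001, 2.767]
force: [-1.3, 1.7, 6.1]
width: 0.03
```

>>> {"api": "apply_moves", "payload": {
  "deltas": "0 0 -2 0; 0 0 -4 0; 0 0 -5 0; 0 0 -5 0; 0 0 0 0; 0 0 0 0"
}}

```text
t: 42.28
eef_pos: [0.5467, -0.3519, 0.1845]
ee_rot: [3.141, -0.001, 2.767]
force: [-1.0, 0.5, -2.5]
width: 0.0301
```

```bash
python3 - <<'E'
from wl import *
to(*blk(-.060,.102),.185,BLK[2]+np.pi)
grab('wrist','w21.png')
E
```

```text
tool cm [20.94 39.44 -0.05] turn -0.4705 | yaw 2.7666 pos [ 0.5467 -0.3519  0.1845] q6 -0.102 rp [ 3.1409 -0.0006] t 42.275
```

View pics/w21.png

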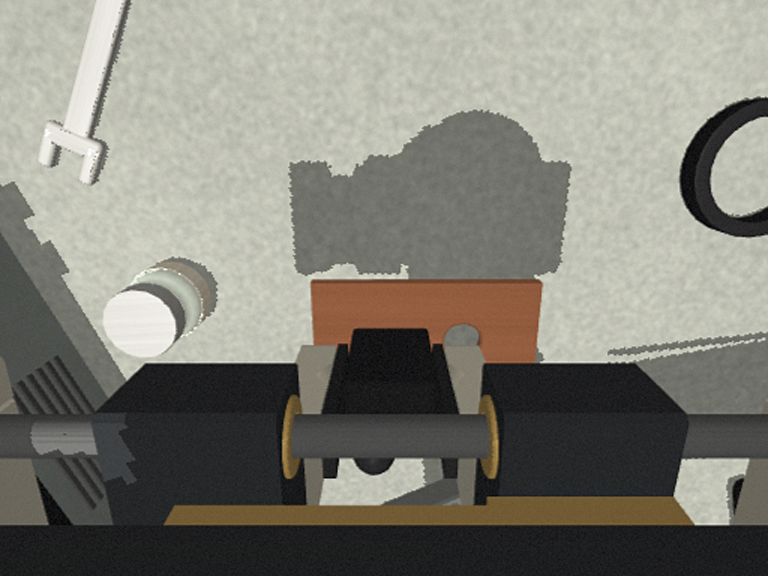

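>>> {"api": "apply_moves", "payload": {
  "deltas": "2.6 4.93 0 0; 2.62 4.93 0 0; 2.62 4.93 0 0; 2.62 4.93 0 0; 2.62 4.93 0 0; 2.62 4.93 0 0; 2.62 4.93 0 0; 2.62 4.93 0 0; 0 0 1.5 -0.157; 0 0 1.5 -0.157"
}}

```text
t: 43.58
eef_pos: [0.4956, 0.092, 0.1533]
ee_rot: [-3.14, -0.002, 3.088]
force: [0.5, -0.7, -2.1]
width: 0.0302
```

>>> {"api": "apply_moves", "payload": {
  "deltas": "0 0 1.5 -0.157; 0 0 1.5 0; 0 0 0 0; 0 0 0 0; 0 0 0 0"
}}

```text
t: 44.2
eef_pos: [0.4971, 0.0915, 0.1256]
ee_rot: [3.141, 0.001, -3.046]
force: [0.2, -0.9, -2.8]
width: 0.0298
```

```bash
python3 - <<'E'
from wl import *
to(*blk(-.058,.102),.046,BLK[2]+np.pi)
f=viewer.grab_frame('wrist'); 
G=viewer.grab_frame('side');F=viewer.grab_frame('scene')
s=readout.get_state();p=s['eef_pos'];a=s['ee_rot'][2]+np.pi
L=[p[0]-.029*np.cos(a),p[1]-.029*np.sin(a),a,p[2]-.0258]
it=[(M['plate']+M['handle'],L),(M['block'],BLK)]
draw(f,it,'w22.png');draw(F,it,'f22.png',(180,100,180,150),4);draw(G,it,'g22.png',(180,100,180,150),4)
E
```

```text
tool cm [-0.13  0.04  7.96] turn -0.0001 | yaw -3.0462 pos [0.4971 0.0915 0.1256] q6 -0.476 rp [3.1412 0.0009] t 44.2
```

View pics/w22.png

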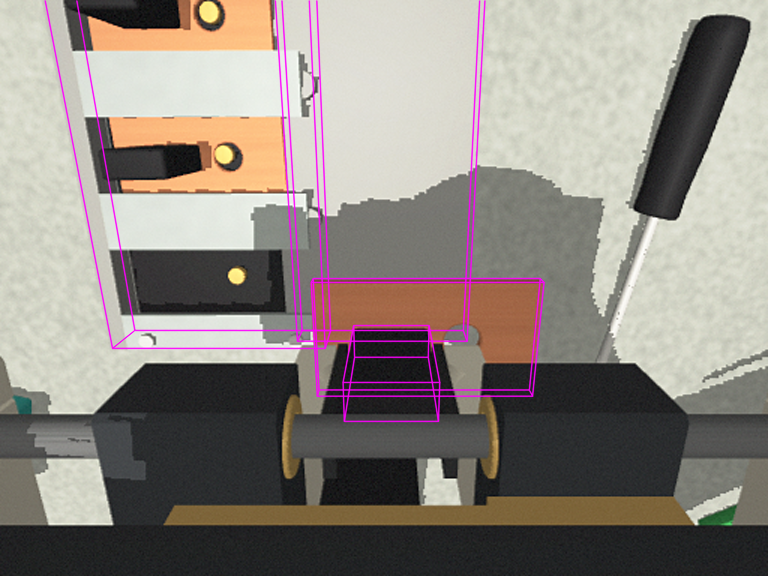

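View pics/g22.png

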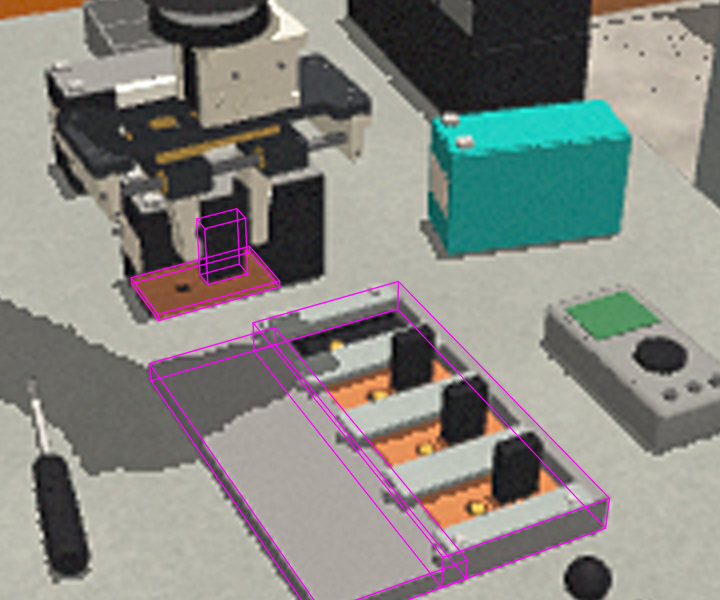

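>>> {"api": "apply_moves", "payload": {
  "deltas": "-0.1 0.04 3 0; 0 0 3 0; 0 0 1.5 0; 0 0 0.6 0; 0 0 0 0; 0 0 0 0"
}}

```text
t: 45.1
eef_pos: [0.4983, 0.0922, 0.0449]
ee_rot: [3.141, 0.001, -3.045]
force: [0.0, -0.8, -2.0]
width: 0.03
```

```bash
python3 - <<'E'
from wl import *
to(*blk(.0592,.102),.0435,BLK[2]+np.pi)
f=viewer.grab_frame('wrist'); 
s=readout.get_state();p=s['eef_pos'];a=s['ee_rot'][2]+np.pi
L=[p[0]-.029*np.cos(a),p[1]-.029*np.sin(a),a,p[2]-.0258]
draw(f,[(M['plate']+M['handle'],L)],'w23.png')
for r in pins(f): print(r)
E
```

```text
tool cm [-11.73  -0.03   0.14] turn 0.0011 | yaw -3.045 pos [0.4983 0.0922 0.0449] q6 -0.475 rp [3.1411 0.0014] t 45.1
(2, np.int32(262), array([0.5922, 0.0323]), array([0.5924, 0.0327]))
(3, np.int32(213), array([0.5854, 0.0996]), array([0.5859, 0.1004]))
```

View pics/w23.png

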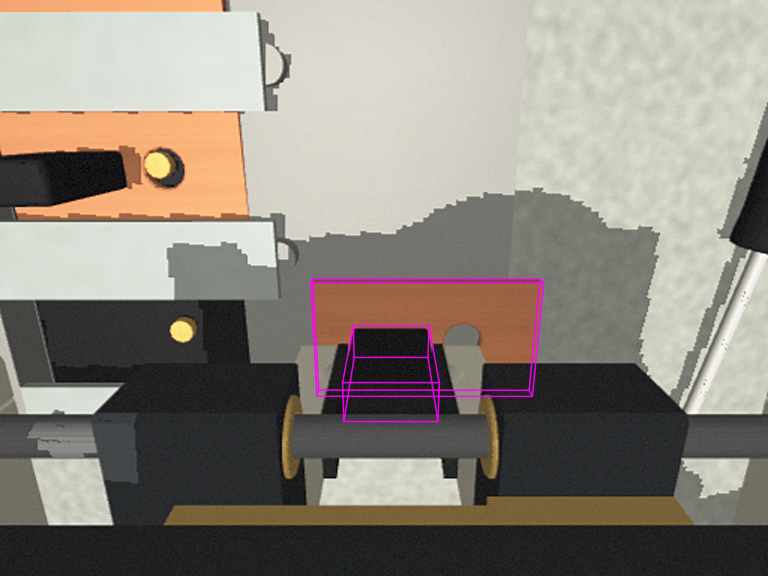

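>>> {"api": "apply_moves", "payload": {
  "deltas": "-1 -0.05 0.1 0; -1.5 0 0 0; -1.5 0 0 0; -1.5 0 0 0; -1.5 0 0 0; -1.5 0 0 0; -1.5 0 0 0; -1.2 0 0 0; 0 0 0 0; 0 0 0 0"
}}

```text
t: 46.4
eef_pos: [0.6086, 0.102, 0.0429]
ee_rot: [-3.142, -0.001, -3.045]
force: [0.6, -0.9, -2.2]
width: 0.0298
```

```bash
python3 - <<'E'
from wl import *
to(*blk(.0592,.102),.0435,BLK[2]+np.pi)
grab('wrist','w24.png')
E
```

```text
tool cm [-0.65  0.06 -0.06] turn 0.0007 | yaw -3.0454 pos [0.6086 0.102  0.0429] q6 -0.386 rp [-3.1415 -0.0007] t 46.4
```

View pics/w24.png

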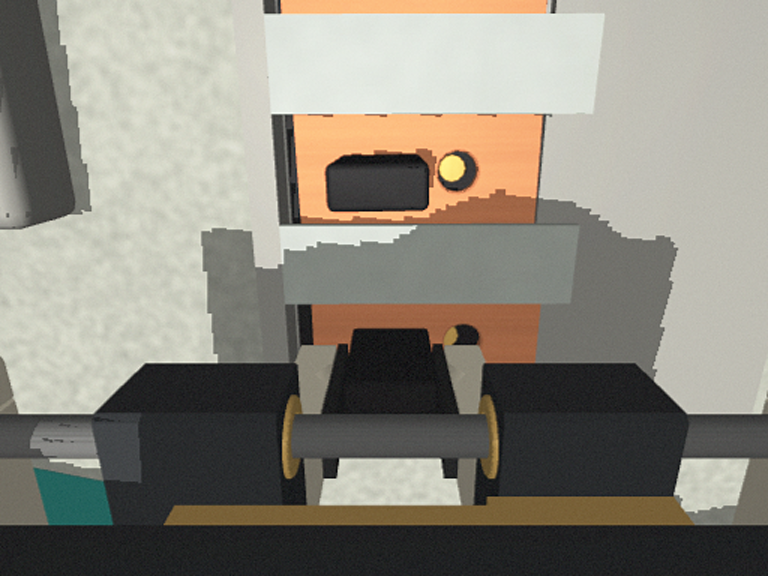

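Pin appears in the hole at (460,335); 6.5 mm remain.

>>> {"api": "apply_moves", "payload": {
  "deltas": "-0.35 0 0 0; -0.3 0 0 0; 0 0 0 0; 0 0 0 0; 0 0 0 0"
}}

```text
t: 47.08
eef_pos: [0.6155, 0.1027, 0.043]
ee_rot: [-3.142, -0.0, -3.045]
force: [-0.1, 0.5, -1.6]
width: 0.0296
```

>>> {"api": "apply_moves", "payload": {
  "deltas": "0 0 0 0; 0 0 0 0; 0 0 0 0; 0 0 0 0",
  "gripper": 0
}}

```text
t: 47.58
eef_pos: [0.6157, 0.1028, 0.0432]
ee_rot: [3.142, 0.0, -3.045]
force: [0.7, -0.1, -0.1]
width: 0.0439
```

>>> {"api": "apply_moves", "payload": {
  "deltas": "0 0 -2 0; 0 0 -4 0; 0 0 -4 0; 0 0 -5 0; 0 0 0 0; 0 0 0 0"
}}

```text
t: 48.32
eef_pos: [0.6153, 0.1028, 0.193]
ee_rot: [3.141, 0.0, -3.045]
force: [0.3, -0.0, -1.1]
width: 0.0439
```

```bash
python3 - <<'E'
from wl import *
f=viewer.grab_frame('wrist'); draw(f,[(M['plate']+M['handle'],inway(i)) for i in (2,3)],'w25.png')
F=viewer.grab_frame('scene');G=viewer.grab_frame('side')
draw(G,[(M['plate']+M['handle'],inway(3))],'g25.png',(180,60,220,200),3.5)
to(.5,-.3,.2)
E
```

```text
tool cm [ 15.31 -38.96  -0.83] turn None | yaw -3.0453 pos [0.615  0.1025 0.1917] q6 -0.381 rp [-3.1409 -0.0021] t 48.475
```

View pics/w25.png

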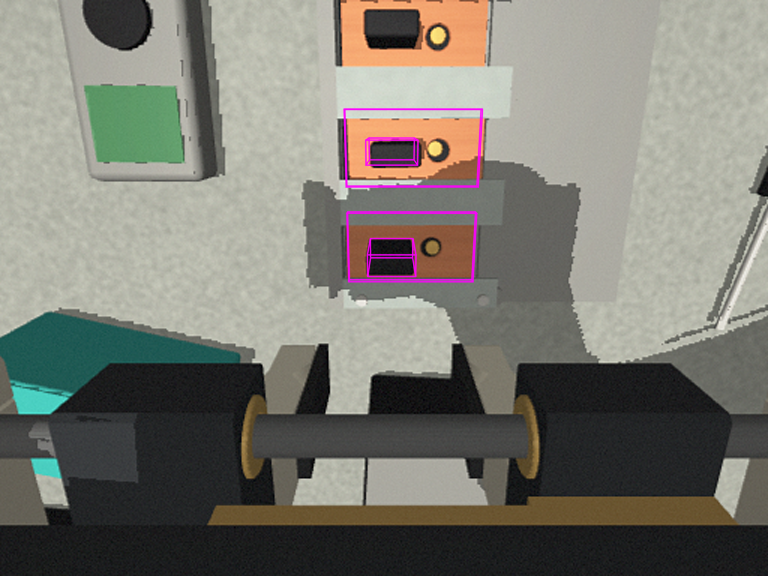

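View pics/g25.png

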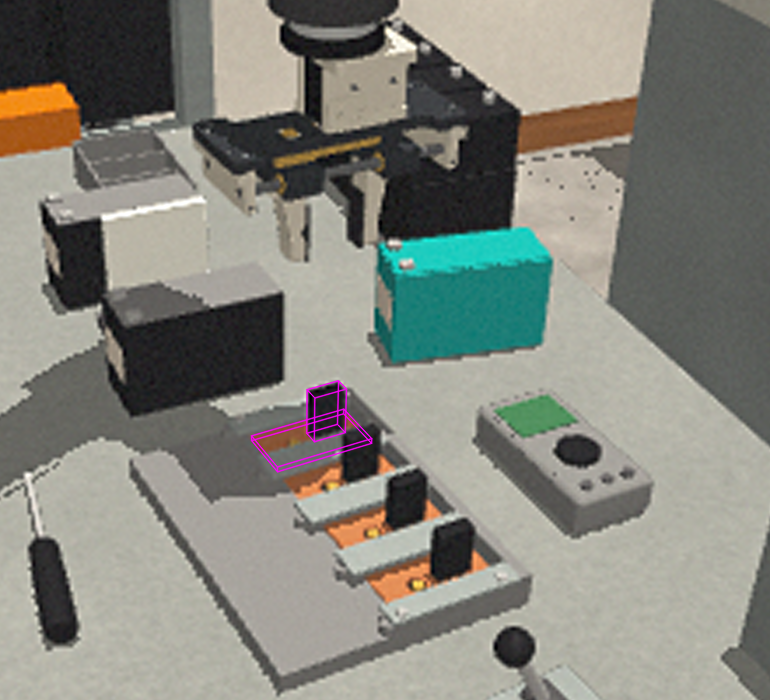

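```bash
cat > ball.py <<'E'
from wl import *
def ball(c=None):
    obs=[]
    for n,(u,v) in (c or {'scene':(161.5,174),'side':(327,245)}).items():
        f=viewer.grab_frame(n); g=cv2.cvtColor(f['image'],cv2.COLOR_RGB2GRAY)
        m=(g<60).astype(np.uint8); k,l,s,cc=cv2.connectedComponentsWithStats(m)
        d=np.hypot(*(cc[1:]-[u,v]).T); j=d.argmin()+1; print(n,cc[j],s[j])
        obs.append((f,*cc[j]))
    X=tri(obs); print('ball',X,[ (proj(o[0],X)[0]-o[1:]).round(1) for o in obs]); return X
E
python3 - <<'E'
from ball import *
ball()
a=ISO[2]; print(np.array(ISO[:2])-.038*np.array([np.cos(a),np.sin(a)]))
E
```

```text
scene [161.8182 173.3939] [158 170   8   8  33]
side [326.4124 244.4845] [321 239  12  12  97]
ball [ 0.5925 -0.2565  0.093 ] [array([-0.3,  0.1]), array([-0.4, -0.1])]
[ 0.5907 -0.2586]
```

```bash
python3 - <<'E'
from wl import *
to(.545,-.2642,.2,.16-np.pi/2)
E
```

```text
tool cm [ 10.52 -35.83  -0.81] turn -1.6344 | yaw -3.0452 pos [0.6152 0.1026 0.1919] q6 -0.381 rp [-3.1409 -0.0019] t 48.575
```

>>> {"api": "apply_moves", "payload": {
  "deltas": "1 -3.83 -0.8 -0; 1.58 -5.33 0 0; 1.58 -5.33 0 0; 1.58 -5.33 0 0; 1.58 -5.33 0 0; 1.58 -5.33 0 0; 1.62 -5.35 0 0; 0 0 0 -0.17; 0 0 0 -0.18; 0 0 0 -0.18",
  "gripper": 1
}}

```text
t: 49.82
eef_pos: [0.545, -0.2644, 0.2003]
ee_rot: [3.141, -0.001, -2.51]
force: [0.2, 0.0, -0.3]
width: 0.0007
```

>>> {"api": "apply_moves", "payload": {
  "deltas": "0 0 0 -0.18; 0 0 0 -0.18; 0 0 0 -0.18; 0 0 0 -0.18; 0 0 0 -0.18; 0 0 0 -0.18; 0 0 0 -0.024; 0 0 0 0; 0 0 0 0"
}}

```text
t: 50.95
eef_pos: [0.5454, -0.264, 0.2009]
ee_rot: [3.141, 0.0, -1.413]
force: [-0.0, 0.2, -0.9]
width: 0.0006
```

```bash
python3 - <<'E'
from ball import *
F=viewer.grab_frame('scene'); G=viewer.grab_frame('side'); f=viewer.grab_frame('wrist')
D=[.539,.3432,.032]
it=[(M['plate']+M['handle'],inway(i)) for i in range(4)]
draw(F,it+[(M['divider'],D)],'f26.png',(180,100,260,180),3)
draw(G,it+[(M['divider'],D)],'g26.png',(150,60,220,200),3.5)
draw(f,[(M['iso'],ISO)],'w26.png')
to(.545,-.2642,.08,.16-np.pi/2)
E
```

```text
tool cm [ 0.01  0.04 12.11] turn -0.0014 | yaw -1.4122 pos [ 0.5454 -0.264   0.2011] q6 1.858 rp [-3.1416 -0.    ] t 51.1
```

View pics/f26.png

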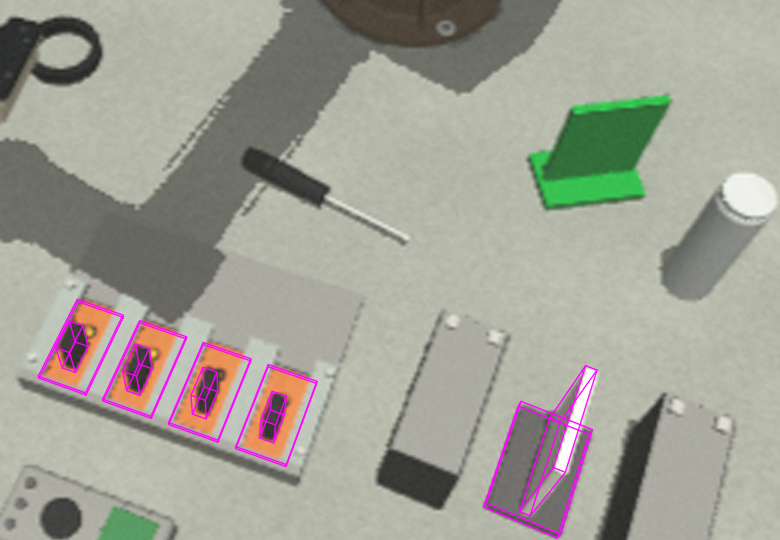

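View pics/g26.png

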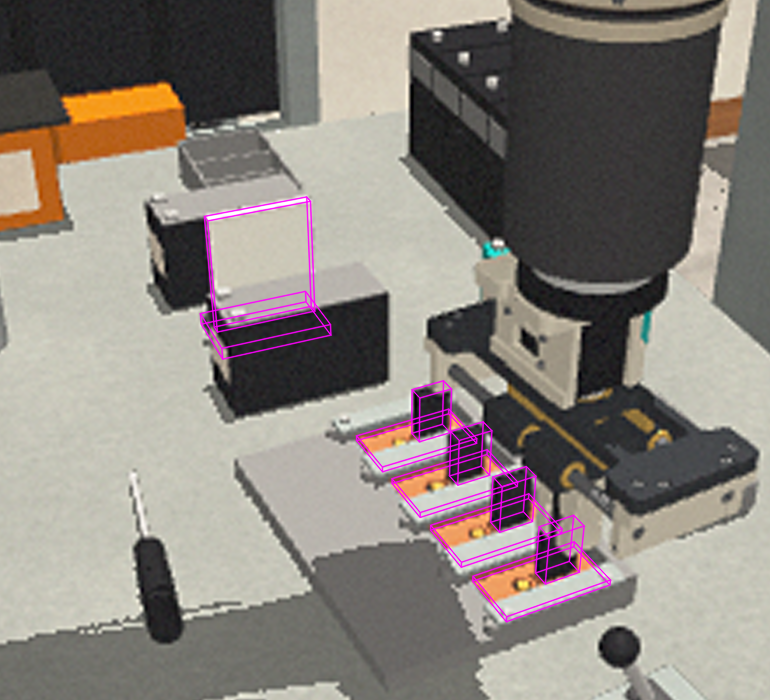

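View pics/w26.png

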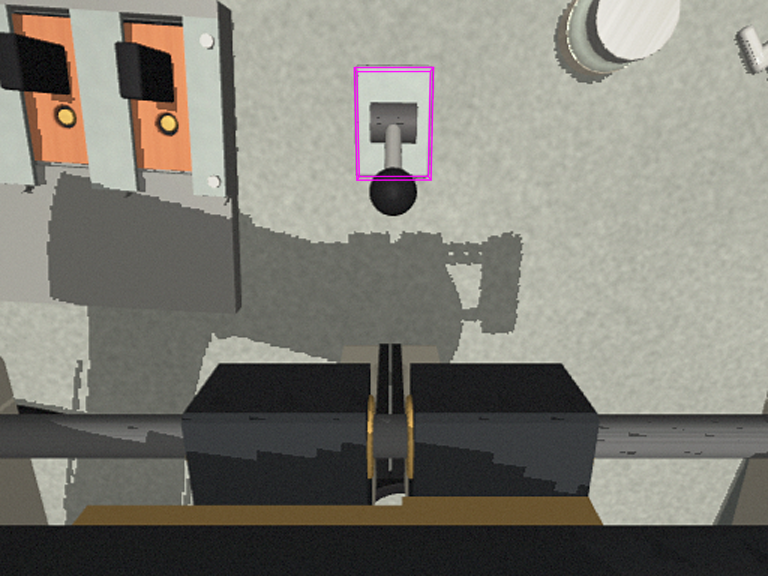

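>>> {"api": "apply_moves", "payload": {
  "deltas": "0 0 4 0; 0 0 4 0; 0 0 3 0; 0 0 1.1 0; 0 0 0 0; 0 -1 0 0; 0 -0.8 0 0; 0 0 0 0"
}}

```text
t: 52.1
eef_pos: [0.5644, -0.261, 0.0807]
ee_rot: [-3.14, -0.0, -1.411]
force: [-0.9, -0.9, -0.2]
width: 0.0005
```

>>> {"api": "apply_moves", "payload": {
  "deltas": "0 -0.6 0 0; 0 -0.7 0 0; 0 -0.7 0 0; 0 -0.7 0 0; 0 -0.7 0 0; 0 -0.7 0 0; 0 -0.7 0 0; 0 0 0 0"
}}

```text
t: 53.1
eef_pos: [0.6113, -0.2534, 0.0799]
ee_rot: [-3.141, -0.0, -1.411]
force: [-0.6, 0.6, -0.6]
width: 0.0007
```

```bash
python3 - <<'E'
from ball import *
grab('side','g27.png')
a=.16; pv=np.array([.5925,-.2565])+.038*np.array([np.cos(a),np.sin(a)]); e=pv+.018*np.array([np.cos(a),np.sin(a)])
to(*e,.08)
E
```

```text
tool cm [ 0.02 -3.74 -0.01] turn None | yaw -1.411 pos [ 0.6109 -0.2533  0.0799] q6 1.83 rp [-3.1414  0.0001] t 53.15
```

View pics/g27.png

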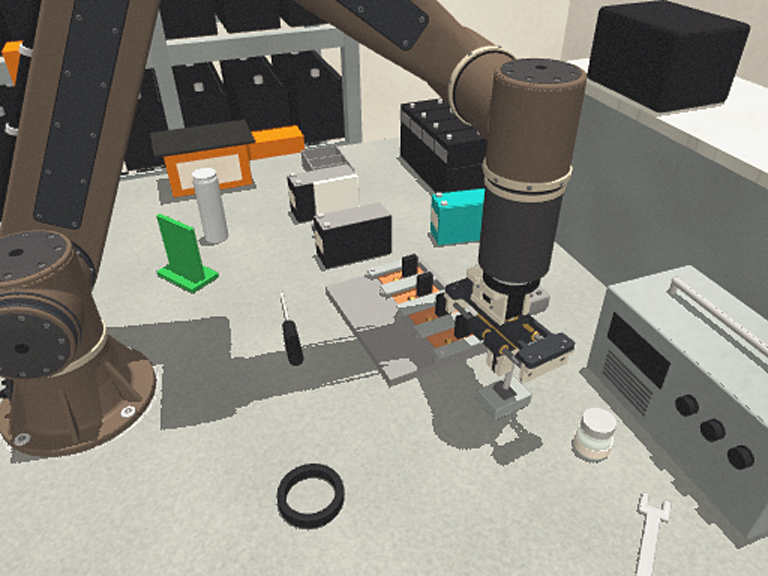

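>>> {"api": "apply_moves", "payload": {
  "deltas": "0 -0.7 0 0; 0 -0.7 0 0; 0 -0.7 0 0; 0 -0.6 0 0; 0 -0.3 0 0; 0 0 0 0; 0 0 0 0"
}}

```text
t: 54.02
eef_pos: [0.6404, -0.2488, 0.0803]
ee_rot: [-3.141, -0.0, -1.411]
force: [-0.1, -0.7, -0.0]
width: 0.0006
```

>>> {"api": "apply_moves", "payload": {
  "deltas": "0 -0.3 0 0; 0 0 0 0; 0 0 0 0"
}}

```text
t: 54.4
eef_pos: [0.6432, -0.2483, 0.0801]
ee_rot: [-3.141, -0.0, -1.411]
force: [-0.9, -0.4, -1.1]
width: 0.0005
```

>>> {"api": "apply_moves", "payload": {
  "deltas": "0 -0.25 0 0; 0 0 0 0; 0 0 0 0"
}}

```text
t: 54.78
eef_pos: [0.6439, -0.2482, 0.0798]
ee_rot: [3.138, 0.001, -1.412]
force: [-5.3, -1.6, 2.3]
width: 0.0008
```

>>> {"api": "apply_moves", "payload": {
  "deltas": "0 -0.2 0 0; 0 0 0 0; 0 0 0 0"
}}

```text
t: 55.15
eef_pos: [0.6442, -0.2481, 0.0798]
ee_rot: [3.135, 0.001, -1.412]
force: [-10.4, -1.5, 5.1]
width: 0.0005
```

Stop reached (10 N without motion). Retreat and inspect.

>>> {"api": "apply_moves", "payload": {
  "deltas": "0 0.5 0 0; 0 1.5 0 0; 0 2 0 0; 0 0 -4 0; 0 0 -5 0; 0 3 -5 0; 0 5 0 0; 0 5 0 0; 0 5 0 0; 0 0 0 0"
}}

```text
t: 56.4
eef_pos: [0.4273, -0.2827, 0.2209]
ee_rot: [-3.14, -0.0, -1.413]
force: [0.8, -0.8, -0.7]
width: 0.0007
```

```bash
python3 - <<'E'
from ball import *
a=.16
on=np.r_[np.array([.5925,-.2565])+.076*np.array([np.cos(a),np.sin(a)]),.092]; print('expected',on)
c={}
for n in ('scene','side'):
    f=viewer.grab_frame(n); c[n]=tuple(proj(f,on)[0])
ball(c)
F=viewer.grab_frame('scene'); G=viewer.grab_frame('side'); f=viewer.grab_frame('wrist')
it=[(M['plate']+M['handle'],inway(i)) for i in range(4)]+[(M['divider'],[.539,.3432,.032])]
draw(F,it,'f28.png'); draw(G,it,'g28.png',(140,60,260,200),3);draw(f,[],'w28.png')
E
```

```text
expected [ 0.6675 -0.2444  0.092 ]
scene [150.2766 194.9574] [147 191   8   8  47]
side [352.7978 234.0112] [348 229  11  11  89]
ball [ 0.6658 -0.2466  0.0914] [array([-0.2,  0.1]), array([-0.3, -0. ])]
```

View pics/g28.png

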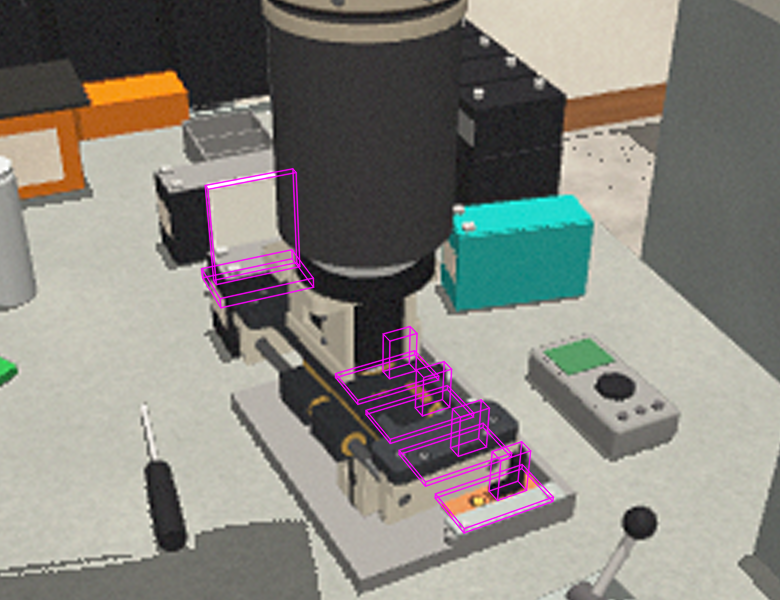

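View pics/w28.png

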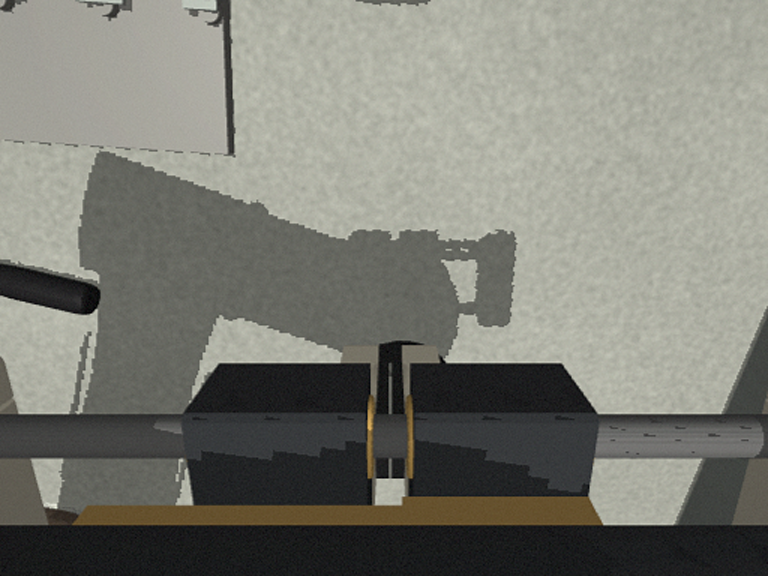

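View pics/f28.png

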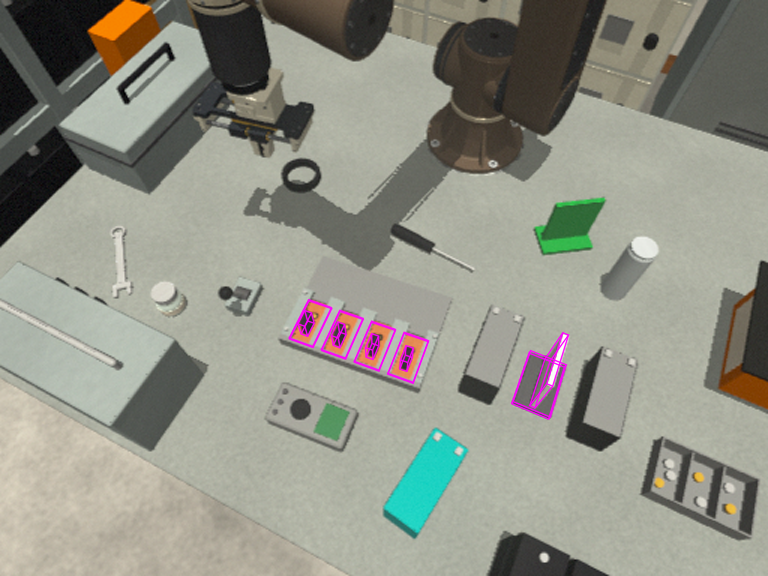

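```bash
python3 - <<'E'
from chk import *
F=viewer.grab_frame('scene')
for r in viewer.silhouettes('scene','divider'):
    e=r['extent']; print(e,r['conf'])
    if 335<e[0]<350: print(fit([(F,r['region'])],union('divider'),[.539,.343,.032],step=(.005,.005,.05)))
for q in('batteryR','batteryL'):
  for r in viewer.silhouettes('scene',q):
    e=r['extent']
    if e[1]<240 and e[0]>295: print(q,e,fit([(F,r['region'])],union('battery'),[.5388+(.0033 if e[0]<340 else -.0033),.3431+(-.1025 if e[0]<340 else .1025),.032],step=(.005,.005,.05)))
E
```

```text
[355.2, 135.0, 42.2, 33.9] 0.77
batteryR [303.6, 202.7, 46.0, 68.2] (array([0.5429, 0.24  , 0.0383]), np.float64(0.047495197504758835))
batteryL [375.3, 230.4, 50.6, 72.1] (array([0.5367, 0.445 , 0.0226]), np.float64(0.04972247779369354))
```

```bash
python3 - <<'E'
from chk import *
F=viewer.grab_frame('scene')
draw(F,[(M['divider'],[.539,.3432,.032]),(M['pair'],B)],'f29.png',(300,190,140,120),5)
E
```

```text
(no output)
```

View pics/f29.png

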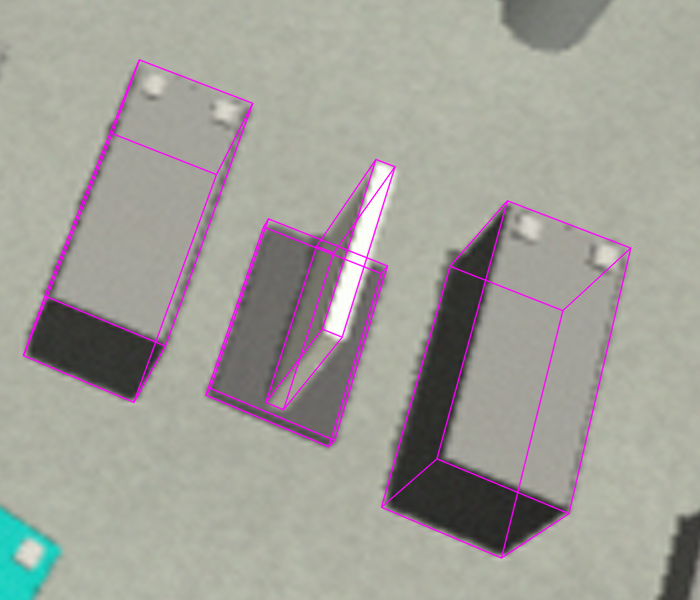

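```bash
python3 -c "
from h import *
print(job.job_done())"
```

```text
the job is handed in; nothing more can be done
None
```

The job is done and was handed in at about 57 s of the 210 s allowed.

- **Divider:** The divider stands between the batteries at about (0.539, 0.343), yaw 0.032. The batteries' midpoint, refitted at the end, is (0.540, 0.343), yaw 0.030. In the last picture the divider lies within about 1–2 mm of that pose.
- **Links:** All four plates were slid in from the open end, one per way. Each dropped when released. In the wrist pictures each pin shows in its plate's hole, and the handle heights match plates lying on the pocket floors. The link nearest the isolator was gripped along its length to keep the gripper clear of the lever.
- **Isolator:** I threw the lever last and pushed it to its stop, at 10 N with no further motion. The ball moved about 74 mm against the 76 mm expected, and ended 91 mm above the bench. I put the 2 mm down to camera error.

The networks did not find the divider in the last scene picture, so I checked it against the model outline instead. I did not run a position check on the jar; it looks unmoved in the pictures. No grip slip or knocked part was seen, and the robot was clear of everything when the job was handed in.

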